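# Stack a pulley, its bearing and a driver disc for driving

### The arm

A 6-joint arm with a two-finger parallel gripper is mounted at the origin on the work surface. World frame = base frame: x ahead of the robot, y to its left, z up, the work surface at z = 0. Lengths are in m, angles in rad, forces in N, time in s.
With the tool pointing down it reaches from about 0.35 to 0.775 m from the base axis. Payload 5.5 kg.
Tool frame: the origin (TCP) lies at the very end of the fingers, on their centre line; the grasp point (between the pads) lies 19 mm behind it; x points along the fingers, y is the direction in which the jaws open and shut, and the axes are right-handed (so a half turn about x gives the same grasp; the last joint's range is limited). The gripper opens to 85 mm and grips with 20 to 120 N. Pads are 22 mm wide; open, the fingers measure 114 mm over their backs; the gripper's body (76 mm by 85 mm) begins 54 mm behind the grasp point. The pads swing forward as they close: fully open they stand 13 mm farther back than shut.
Start: joints at [1.001, 0.313, 0.046, 1.304, 0, 1.431], TCP at [0.24, 0.523, 0.231] pointing down, gripper open.
Joint ranges: [-2.76, 2.76], [-0.86, 1.69], [-1.03, 1.26], [-2.2, 2.34], [-1.47, 1.5], [-3.14, 3.14]. Speed limits (rad/s): [2.57, 2.57, 3.14, 3.14, 3.14, 3.14].

### API

Orientations are given as [roll, pitch, yaw] about the fixed x, y, z axes, in that order (R = Rz(yaw) Ry(pitch) Rx(roll)).
In Python, from workcell import bot, viewer, job gives the robot as it stands.
- The arm moves only by the tool apply_moves, never from a script. Its argument "increments" is one flat list of numbers, 7 for each row, row after row: the finger opening in mm, from 0 to 85.4, then the shift along the tool's x, y, z in units of 25 mm (1.0 is 25 mm), then the turn, a rotation vector about the tool's x, y, z in units of 8 degrees (1.0 is 8 degrees). A call has exactly 10 rows; each row shifts and turns the commanded pose from where the row before left it, along the tool's axes as they then stand; what a row does not reach is not made up. A row lasts 1/10 s, in which the tool goes at most 50 mm and 8.59 degrees, less where a joint would pass 70% of its speed; a pose out of reach is approached as far as the arm can. A call is refused whole if a number of a shift passes 1 or a number of a turn 1, either way. A call with a gripper value outside its range is refused whole. The fingers move at their own pace and stop on an object; "force" is the grip in N (left out, the last holds). Time passes only in rows, so rows that do not move let the fingers close, or fill a call up. It gives the time, the measured TCP pose, the force and the opening at its end, in the units of the state.
- bot.observe(): the state, without advancing time (a new reading comes with each control period).
- viewer.grab_frame(name): name is "scene" or "side" or "wrist"; returns the picture (480x640x3 uint8, blue, green, red); there is no depth.
- viewer.get_calibration(name): a dict with "fx", "fy", "cx", "cy" (pixels), "R" (3x3) and "t" (3): a world point X has camera coordinates R X + t. Camera axes: x right, y down, z forward; pixel columns grow to the right and rows downward; lengths in m; the calibration is good to about 2 mm. A picture is of the moment at which its call begins: read the wrist's pose just before it. get_calibration takes no time and is no camera call; for the wrist camera it gives the pose at the moment of the call.
- job.finish_job(): hands the job in, once; it reports no verdict.
The state is a dict: "time_s": time; "qpos": joint angles; "dq": joint speeds; "tau": joint torques, N m; "eef_pos": TCP position; "tool_rot": TCP orientation; "force": force on the tool from outside, world axes, zero at the start; "torque": the same for the moment, N m; "gripper_width": finger opening in m.
Only numpy, scipy, OpenCV 4.12 (cv2) and the standard library are available. Lean on these libraries where they do the work, as an engineer would, in place of code of your own. Each camera call takes 0.05 s, during which the arm holds its last target.

### The job

Set the idler pulley up on the bench ready for its bearing to be driven in: stand the support sleeve in the middle of the steel bench plate, set the pulley on the sleeve with its boss inside the sleeve's bore, seat the larger of the two bearings in the pulley's tapered mouth, and put the smaller of the two driver discs, stem up, centred on that bearing. Build the stack in that order, one piece at a time, each sitting flat and let go before the next. Leave the smaller bearing, the larger disc, the tape measure and the hex key holder where they are.

Things in the scene. Friction and masses are not known exactly. Their poses are not given: they have to be found in the camera images.
- plate: Square steel bench plate, 110 x 110 x 12 mm, lying flat and fixed to the bench, a circle of 64 mm diameter scribed round its middle. Origin: centre of its underside, on the bench top; its top is 12 mm above. z up, x and y along its edges.
- sleeve: Support sleeve: plain dark steel tube standing on end, outside diameter 60 mm, bore 48 mm right through, 40 mm high, about 0.3 kg. Origin: on its axis at its lower end; z up along the axis.
- pulley: Aluminium V-belt pulley, flat, 62 mm wide, 27 mm high. Lowest 5 mm: boss 42 mm wide, its foot tapered to 36. Rims at 5 to 9 and 23 to 27 mm, V groove between. Tapered mouth in the top, 48.4 mm wide narrowing to 42.4 at 5 mm depth, where the tight seat begins: a bearing set in by hand stops there. Origin: on its axis at the foot of the boss; z up. On the sleeve its origin is 35 mm above the sleeve's. 0.16 kg.
- bearing: The larger ball bearing, the one for the pulley: steel ring with black seals, 40 mm outside, 17 mm bore, 16 mm thick, lying flat. Origin: on its axis at its underside; z up. Seated in the pulley its underside is 22 mm above the pulley's origin and 11 mm of it stand out above the pulley. About 0.1 kg.
- disc: The smaller driver disc: aluminium disc 38 mm in diameter and 12 mm thick with a flat underside, and on top a round stem 18 mm in diameter reaching to 30 mm. Origin: on its axis at its underside; z up. About 0.055 kg.
- small_bearing: Bystander: smaller ball bearing of the same make-up, 28 mm outside, 14 mm thick, lying flat. Too small for the pulley. Origin: on its axis at its underside.
- big_disc: Bystander: larger driver disc, same shape as the other but 56 mm in diameter (12 mm thick, stem 18 mm in diameter to 30 mm). Origin: on its axis at its underside.
- tape: Bystander: stubby orange tape measure standing on its base, 65 x 37 mm, 62 mm high. Origin: centre of its underside; x along its length.
- hex_holder: Bystander: green enamel hex key holder, 88 x 30 mm, its keys reaching 70 mm high. Origin: centre of its underside; x along its length.
Mind the look-alikes: they are no part of the job. Leave any red look-alike of the disc alone.

How it is judged:
By the outcome, as a careful person would: the job done as asked, in the order asked, and still so for the second after the job is handed in, with the robot touching nothing.
It also fails if it takes over 128 s, if anything falls off the work surface, if the arm or the gripper's body presses on something with over 40 N, if the wrist force passes 120 N, or if a joint passes its speed limit or range.

## Working session

There is one attempt and no reset: what is moved stays moved. The work goes in short steps, Python scripts to look and compute and a tool call to move; the robot and the scene stay as the last step left them, time stands still between calls to the robot, and variables do not carry over. Pictures are saved under pics/ and viewed, and the job is handed in when it is done.

Besides the shell and the picture viewer there is one more tool, called after "Request:" by a JSON object that holds its "op" and its "data". apply_moves: Moves the arm, as the interface text tells. Its arguments: {"type":"object","properties":{"increments":{"type":"array"},"force":{"type":"number"}},"required":["increments"]}

```bash
ls; mkdir -p pics
python3 - <<'E'
from workcell import bot, viewer, job
import cv2,numpy as np
np.set_printoptions(precision=4,suppress=True)
s=bot.observe();print(s)
for n in ["scene","side","wrist"]:
    c=viewer.get_calibration(n);print(n,c)
    cv2.imwrite(f"pics/a_{n}.png",viewer.grab_frame(n))
E
```

```text
pics
{'time_s': 0.0, 'qpos': array([1.0014, 0.314 , 0.045 , 1.3036, 0.    , 1.4312]), 'dq': array([-0.0003,  0.001 ,  0.0005, -0.0013, -0.0003, -0.0006]), 'tau': array([ -0.0004, -48.0629,  29.8533,   0.0194,  -0.0002,  -0.    ]), 'eef_pos': array([0.2393, 0.5223, 0.2304]), 'tool_rot': array([-1.7113,  1.569 , -2.1411]), 'force': array([ 0.8342,  0.2295, -0.3451]), 'torque': array([-0.0069,  0.034 ,  0.0113]), 'gripper_width': 0.08540305649410064}
scene {'fx': 448.68317578507373, 'fy': 448.68317578507373, 'cx': 319.9737629798392, 'cy': 232.01110323039262, 'R': array([[-0.7829,  0.6221,  0.0116],
       [ 0.4681,  0.6012, -0.6476],
       [-0.4098, -0.5016, -0.7619]]), 't': array([ 0.4037, -0.1986,  1.1441])}
side {'fx': 467.1853229503893, 'fy': 467.1853229503893, 'cx': 331.82036328163315, 'cy': 237.42681460630675, 'R': array([[ 0.9551, -0.2961, -0.0127],
       [-0.2231, -0.6903, -0.6882],
       [ 0.195 ,  0.6601, -0.7254]]), 't': array([-0.4874,  0.1182,  1.0293])}
wrist {'fx': 353.3838887781344, 'fy': 353.3838887781344, 'cx': 319.3452058011552, 'cy': 245.61066772097467, 'R': array([[ 0.4157,  0.9095, -0.0025],
       [ 0.872 , -0.3978,  0.2853],
       [ 0.2585, -0.1208, -0.9584]]), 't': array([-0.5741, -0.0371,  0.3783])}
```

View pics/a_scene.png

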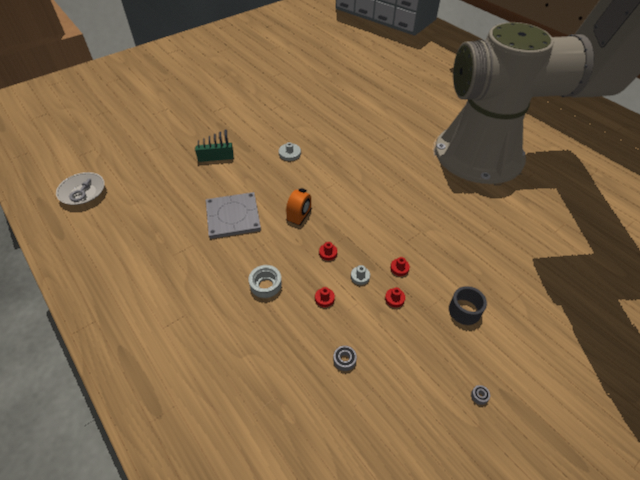

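View pics/a_side.png

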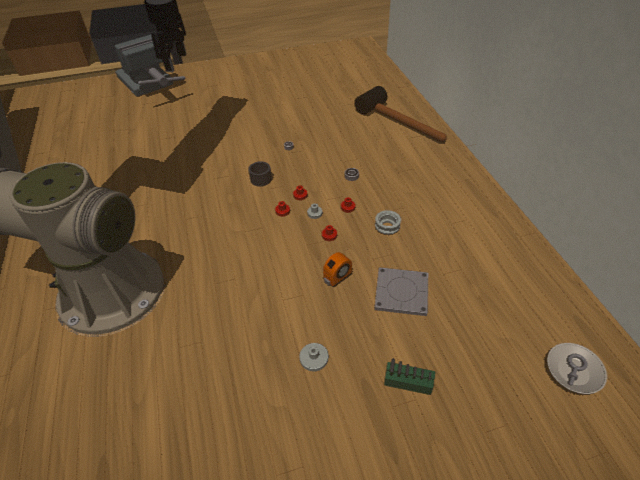

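View pics/a_wrist.png

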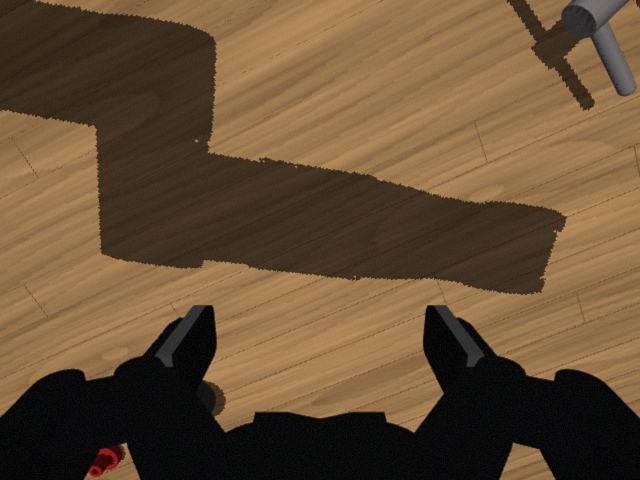

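```bash
cat > h.py <<'E'
from workcell import bot, viewer, job
import cv2,numpy as np
np.set_printoptions(precision=4,suppress=True)
def ray(c,p):
    d=np.array([(p[0]-c['cx'])/c['fx'],(p[1]-c['cy'])/c['fy'],1.])
    R=np.array(c['R']);t=np.array(c['t'])
    return -R.T@t, R.T@d
def onz(c,p,z):
    o,d=ray(c,p); return o+d*(z-o[2])/d[2]
def proj(c,X):
    x=np.array(c['R'])@np.array(X)+c['t']; return np.array([c['fx']*x[0]/x[2]+c['cx'],c['fy']*x[1]/x[2]+c['cy']])
def tri(c1,p1,c2,p2):
    o1,d1=ray(c1,p1);o2,d2=ray(c2,p2)
    A=np.stack([d1,-d2],1);k=np.linalg.lstsq(A,o2-o1,rcond=None)[0]
    a=o1+k[0]*d1;b=o2+k[1]*d2
    return (a+b)/2,np.linalg.norm(a-b)
E
python3 - <<'E'
from h import *
S={}
roi=dict(scene=dict(sleeve=(468,305),pulley=(265,281),bearing=(345,358),small=(481,394),disc=(361,274),big=(290,151),plate=(233,214),tape=(300,206),hexh=(214,150),r1=(328,251),r2=(400,267),r3=(325,297),r4=(396,297)),
 side=dict(sleeve=(260,174),pulley=(387,222),bearing=(352,174),small=(289,145),disc=(315,210),big=(314,356),plate=(402,291),tape=(337,269),hexh=(410,377),r1=(329,233),r2=(283,209),r3=(348,205),r4=(300,192)))
P={}
for n in roi:
    im=cv2.imread(f"pics/a_{n}.png");hsv=cv2.cvtColor(im,cv2.COLOR_BGR2HSV)
    h,s,v=cv2.split(hsv)
    m=((s<70)|(v<60)|((s>190)&((h<12)|(h>172)))|((h>40)&(h<100))).astype(np.uint8)*255
    m=cv2.morphologyEx(m,cv2.MORPH_CLOSE,np.ones((3,3)))
    cs,_=cv2.findContours(m,cv2.RETR_EXTERNAL,cv2.CHAIN_APPROX_NONE)
    cs=[c for c in cs if cv2.contourArea(c)>40]
    for k,p in roi[n].items():
        b=max(cs,key=lambda c:cv2.pointPolygonTest(c,p,True))
        hu=cv2.convexHull(b);M=cv2.moments(hu);q=(M['m10']/M['m00'],M['m01']/M['m00'])
        P[n,k]=q;print(n,k,np.round(q,1),cv2.boundingRect(b))
c1=viewer.get_calibration('scene');c2=viewer.get_calibration('side')
for k in roi['scene']:
    X,e=tri(c1,P['scene',k],c2,P['side',k]);print(k,X*1000,'gap mm',e*1000,'reach',np.hypot(X[0],X[1]))
E
```

```text
scene sleeve [467.2 305.5] (449, 287, 38, 39)
scene pulley [264.6 280.9] (248, 265, 33, 33)
scene bearing [344.5 357.9] (333, 346, 24, 25)
scene small [480.1 394.5] (471, 385, 19, 20)
scene disc [360.  274.8] (351, 265, 19, 20)
scene big [289.3 151.3] (279, 142, 22, 19)
scene plate [232.1 215. ] (206, 192, 55, 47)
scene tape [302.3 212.6] (291, 197, 20, 29)
scene hexh [214.5 148.2] (195, 130, 39, 34)
scene r1 [327.7 251.2] (319, 242, 18, 19)
scene r2 [399.7 266.6] (391, 258, 18, 18)
scene r3 [324.2 297.1] (315, 288, 19, 19)
scene r4 [394.9 297.2] (386, 288, 19, 19)
side sleeve [260.1 173.4] (249, 162, 23, 24)
side pulley [387.5 221.9] (375, 211, 26, 23)
side bearing [351.3 173.9] (345, 168, 14, 13)
side small [288.1 145.3] (284, 142, 9, 8)
side disc [314.3 211.1] (307, 204, 16, 15)
side big [313.6 356.5] (300, 343, 29, 28)
side plate [401.7 291.3] (375, 268, 53, 48)
side tape [338.7 274.3] (324, 262, 28, 25)
side hexh [409.1 376.9] (385, 359, 50, 36)
side r1 [329. 233.] (322, 225, 15, 16)
side r2 [282.1 208.6] (275, 201, 15, 15)
side r3 [347.5 204.9] (341, 197, 14, 16)
side r4 [299.7
[... 442 characters left out ...]
5033587418211503
big [ 381.5723 -294.2115    9.0467] gap mm 1.8147952498759548 reach 0.4818275822503773
plate [ 606.6448 -198.9676    4.9891] gap mm 1.4438035442261363 reach 0.6384403035122471
tape [ 486.0718 -110.1878    6.5916] gap mm 12.61963920801302 reach 0.49840458211941324
hexh [ 533.5135 -397.1528   28.4415] gap mm 2.6862581093015767 reach 0.6651067966142836
r1 [506.6648  12.8782  10.3973] gap mm 1.5235578994451187 reach 0.5068284257465175
r2 [418.0214 132.1013  10.8215] gap mm 1.6502236333020075 reach 0.4383978258752331
r3 [581.195   94.2638  10.1553] gap mm 1.1650993254187336 reach 0.5887896518714317
r4 [476.1435 177.4674  10.9305] gap mm 1.5469624061124054 reach 0.5081410475035828
```

```bash
cat >> h.py <<'E'
from scipy.spatial.transform import Rotation as Ro
def st():
    s=bot.observe();R=Ro.from_euler('xyz',s['tool_rot']).as_matrix();return s,R
def plan(target,yaw=None):
    """needed shift in tool axes units (at current orientation, turn afterwards) and turn; yaw = world angle (deg) of tool y axis, mod 180"""
    s,R=st(); d=np.array(target)-s['eef_pos']
    print('t',s['time_s'],'tcp',s['eef_pos']*1000,'w',s['gripper_width']*1000,'F',s['force'],'q',s['qpos'])
    print('y-axis deg',np.degrees(np.arctan2(R[1,1],R[0,1])),'tool x',R[:,0])
    print('shift units',R.T@d/0.025)
    x=np.array([0,0,-1.])
    if yaw is None: yaw=np.degrees(np.arctan2(R[1,1],R[0,1]))
    y=np.array([np.cos(np.radians(yaw)),np.sin(np.radians(yaw)),0])
    if y@R[:,1]<0:y=-y
    Rt=np.stack([x,y,np.cross(x,y)],1)
    print('turn units',np.degrees(Ro.from_matrix(R.T@Rt).as_rotvec())/8)
    print('shift units in target axes',Rt.T@d/0.025)
E
python3 - <<'E'
from h import *
plan([.390,.2766,.15]); 
s,R=st();print(R)
c=viewer.get_calibration('wrist');print('cam pos in tool',R.T@(-np.array(c['R']).T@c['t']-s['eef_pos'])*1000, proj(c,s['eef_pos']), proj(c,s['eef_pos']+[0,0,-.13]))
E
```

```text
t 0.15 tcp [239.3619 522.3733 230.5846] w 85.12801729385197 F [ 0.3482 -0.0933 -0.6412] q [ 1.0015  0.3139  0.0452  1.3036 -0.      1.4312]
y-axis deg 65.37687936432512 tool x [-0.0008 -0.0012 -1.    ]
shift units [ 3.2308 -6.4218  9.5743]
turn units [-0.     -0.0014  0.0104]
shift units in target axes [ 3.2234 -6.4265  9.5736]
[[-0.0008  0.4166  0.9091]
 [-0.0012  0.9091 -0.4166]
 [-1.     -0.0014 -0.0002]]
cam pos in tool [-141.2314    0.1956  -72.9225] [318.9793 312.5074] [319.5088 236.1363]
```

Request:
{"op": "apply_moves", "data": {"increments": [85,0.28,-0.64,0.957,0,0,0,85,0.28,-0.64,0.957,0,0,0,85,0.28,-0.64,0.957,0,0,0,85,0.28,-0.64,0.957,0,0,0,85,0.28,-0.64,0.957,0,0,0,85,0.28,-0.64,0.957,0,0,0,85,0.28,-0.64,0.957,0,0,0,85,0.28,-0.64,0.957,0,0,0,85,0.28,-0.64,0.957,0,0,0,85,0.28,-0.64,0.957,0,0,0]}}

```text
time_s: 1.15
eef_pos: [0.3907, 0.2765, 0.1609]
tool_rot: [-2.545, 1.571, -2.975]
force: [0.1, -0.7, -0.4]
gripper_width: 0.0853
```

Run:
```python
from h import *
plan([.390,.2766,.002])
c=viewer.get_calibration('wrist');cv2.imwrite('pics/b1.png',viewer.grab_frame('wrist'))
print([proj(c,[.390,.2766,z]) for z in (0,.04)])
```

```text
t 1.15 tcp [390.7436 276.4803 160.8772] w 85.28182216507265 F [ 0.1127 -0.6612 -0.3585] q [ 0.4478  0.1634 -0.3254  1.0822  0.0001  0.8776]
y-axis deg 65.37907177515963 tool x [-0.0002 -0.     -1.    ]
shift units [ 6.3551 -0.0073 -0.028 ]
turn units [-0.     -0.0012  0.0008]
shift units in target axes [ 6.3551 -0.008  -0.029 ]
[array([319.1586, 226.252 ]), array([319.08  , 238.3604])]
```

View pics/b1.png

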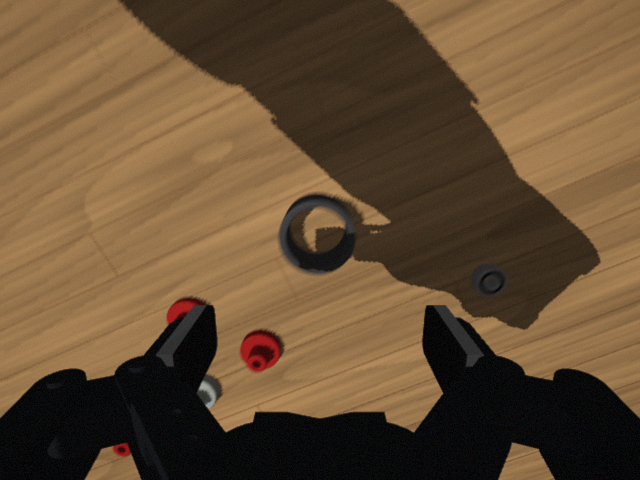

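Request:
{"op": "apply_moves", "data": {"increments": [85,0.635,0,-0.01,0,0,0,85,0.635,0,-0.01,0,0,0,85,0.635,0,-0.01,0,0,0,85,0.635,0,-0.01,0,0,0,85,0.635,0,-0.01,0,0,0,85,0.635,0,-0.01,0,0,0,85,0.635,0,-0.01,0,0,0,85,0.635,0,-0.01,0,0,0,85,0.635,0,-0.01,0,0,0,85,0.635,0,-0.01,0,0,0]}}

```text
time_s: 2.2
eef_pos: [0.3879, 0.2787, 0.0018]
tool_rot: [-2.627, 1.571, -3.057]
force: [0.8, 0.4, 0.2]
gripper_width: 0.0849
```

Request:
{"op": "apply_moves", "data": {"increments": [40,0,0,0,0,0,0,40,0,0,0,0,0,0,40,0,0,0,0,0,0,40,0,0,0,0,0,0,40,0,0,0,0,0,0,40,0,0,0,0,0,0,40,0,0,0,0,0,0,40,0,0,0,0,0,0,40,0,0,0,0,0,0,40,0,0,0,0,0,0], "force": 50}}

```text
time_s: 3.2
eef_pos: [0.3883, 0.2787, 0.0027]
tool_rot: [1.04, 1.57, 0.61]
force: [-0.1, -0.1, 0.4]
gripper_width: 0.0584
```

Run:
```python
from h import *
plan([.6066,-.199,.16])
c=viewer.get_calibration('wrist');cv2.imwrite('pics/b2.png',viewer.grab_frame('wrist'))
s,R=st();print([proj(c,np.append(s['eef_pos'][:2],z)) for z in (0,.04)])
```

```text
t 3.2 tcp [388.2871 278.7196   2.735 ] w 58.37631775908387 F [-0.0791 -0.0552  0.3566] q [ 0.4544  0.329  -0.5518  0.6896  0.0001  0.8842]
y-axis deg 65.37549314105584 tool x [ 0.0003  0.0002 -1.    ]
shift units [ -6.2919 -13.7306  15.9015]
turn units [-0.      0.0012 -0.0021]
shift units in target axes [ -6.2906 -13.7324  15.9004]
[array([318.9777, 309.7588]), array([318.7921, 363.7023])]
```

View pics/b2.png

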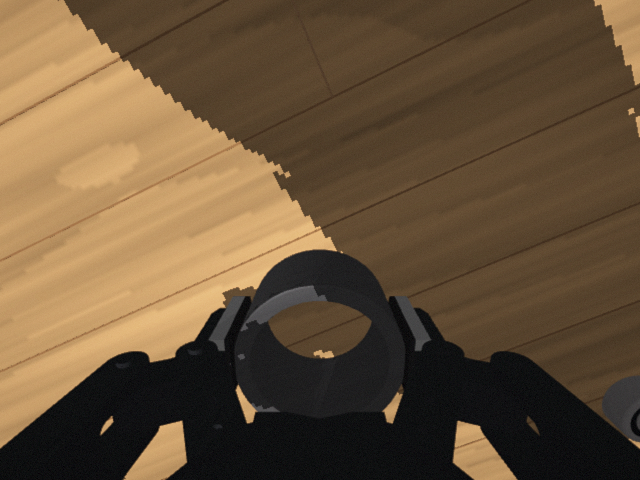

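Request:
{"op": "apply_moves", "data": {"increments": [40,-0.5,0,0,0,0,0,40,-1,0,0,0,0,0,40,-1,0,0,0,0,0,40,-0.2,-0.4,0.5,0,0,0,40,-0.2,-0.8,0.93,0,0,0,40,-0.2,-0.8,0.93,0,0,0,40,-0.2,-0.8,0.93,0,0,0,40,-0.2,-0.8,0.93,0,0,0,40,-0.2,-0.8,0.93,0,0,0,40,-0.2,-0.8,0.93,0,0,0], "force": 80}}

```text
time_s: 4.25
eef_pos: [0.4723, 0.0959, 0.1]
tool_rot: [-3.066, 1.57, 2.787]
force: [-0.1, 0.7, -2.3]
gripper_width: 0.0581
```

Request:
{"op": "apply_moves", "data": {"increments": [40,-0.2,-0.83,0.96,0,0,0,40,-0.2,-0.83,0.96,0,0,0,40,-0.2,-0.83,0.96,0,0,0,40,-0.2,-0.83,0.96,0,0,0,40,-0.2,-0.83,0.96,0,0,0,40,-0.2,-0.83,0.96,0,0,0,40,-0.2,-0.83,0.96,0,0,0,40,-0.2,-0.83,0.96,0,0,0,40,0,-0.83,0.96,0,0,0,40,0,-0.4,0.5,0,0,0]}}

```text
time_s: 5.25
eef_pos: [0.5988, -0.1796, 0.1395]
tool_rot: [-0.491, 1.57, -0.922]
force: [-1.0, -0.4, -2.5]
gripper_width: 0.0581
```

Run:
```python
from h import *
plan([.6066,-.199,.08])
c=viewer.get_calibration('wrist');cv2.imwrite('pics/b3.png',viewer.grab_frame('wrist'))
cv2.imwrite('pics/b3s.png',viewer.grab_frame('side'))
s,R=st();print(proj(c,s['eef_pos']-[0,0,.0027]),proj(c,s['eef_pos']+[0,0,.037]), proj(c,[.6066,-.199,.012]))
```

```text
t 5.25 tcp [ 598.7997 -179.6288  139.5494] w 58.08094239027457 F [-1.0159 -0.4174 -2.4751] q [-0.4196  0.4475  0.0169  1.1395 -0.0004  0.0122]
y-axis deg 65.25961368578078 tool x [ 0.0005 -0.0007 -1.    ]
shift units [ 2.3827 -0.5722  0.6058]
turn units [0.     0.0056 0.003 ]
shift units in target axes [ 2.382  -0.5731  0.6077]
[319.5315 308.6867] [319.4416 361.709 ] [301.4423 255.1579]
```

View pics/b3.png

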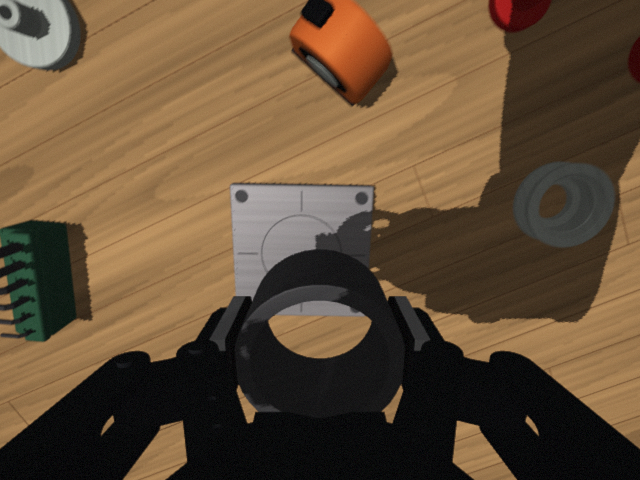

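View pics/b3s.png

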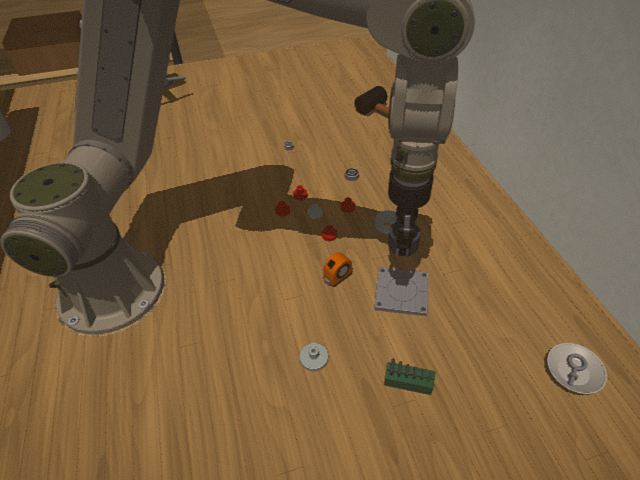

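Run:
```python
from h import *
c=viewer.get_calibration('wrist');s,R=st()
z=R[:,2];b=s['eef_pos']-[0,0,.0027]
print('bottom far',proj(c,b-.03*z),'top far outer',proj(c,b+[0,0,.04]-.03*z),'top far bore',proj(c,b+[0,0,.04]-.024*z),'bottom near bore',proj(c,b+.024*z))
print(onz(c,(301.7,254.5),.012),onz(c,(301.7,256),.012))
im=cv2.imread('pics/b3.png');cv2.imwrite('pics/b3z.png',cv2.resize(im[170:330,215:420],None,fx=3.5,fy=3.5,interpolation=cv2.INTER_CUBIC))
```

```text
bottom far [319.1247 245.8027] top far outer [318.907  281.9762] top far bore [318.8928 299.3242] bottom near bore [319.0165 356.2358]
[ 0.6058 -0.1981  0.012 ] [ 0.6069 -0.1987  0.012 ]
```

View pics/b3z.png

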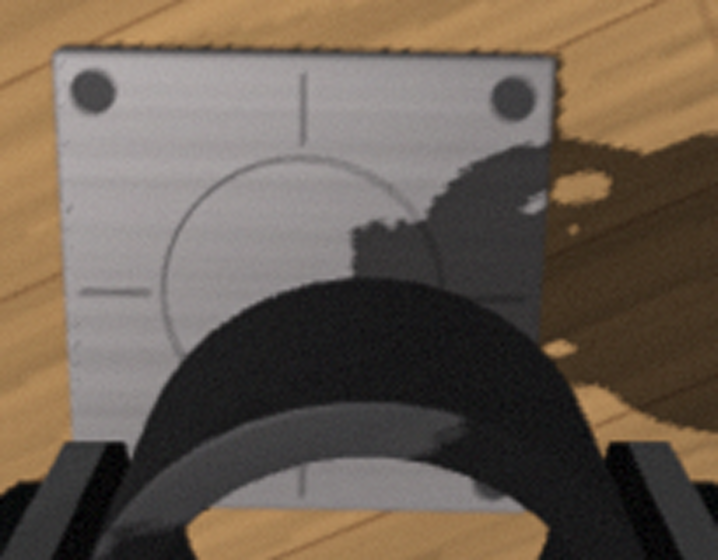

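Run:
```python
from h import *
plan([.6047,-.1979,.0155])
```

```text
t 5.35 tcp [ 598.5697 -179.2799  139.1476] w 58.027447360565766 F [ 0.3551 -0.1752 -2.1611] q [-0.4193  0.4476  0.0161  1.1391 -0.0003  0.0133]
y-axis deg 65.21815084451866 tool x [ 0.0001 -0.0003 -1.    ]
shift units [ 4.9462 -0.5721  0.5339]
turn units [0.     0.0014 0.002 ]
shift units in target axes [ 4.9459 -0.5734  0.5348]
```

Request:
{"op": "apply_moves", "data": {"increments": [40,0.8,-0.143,0.134,0,0,0,40,0.8,-0.143,0.134,0,0,0,40,0.8,-0.143,0.134,0,0,0,40,0.8,-0.143,0.134,0,0,0,40,0.5,0,0,0,0,0,40,0.4,0,0,0,0,0,40,0.3,0,0,0,0,0,40,0.2,0,0,0,0,0,40,0.1,0,0,0,0,0,40,0,0,0,0,0,0]}}

```text
time_s: 6.35
eef_pos: [0.6042, -0.1954, 0.0227]
tool_rot: [0.448, 1.571, 0.018]
force: [0.2, 0.4, -2.3]
gripper_width: 0.0578
```

Run:
```python
from h import *
plan([.6047,-.1979,.0147])
```

```text
t 6.35 tcp [ 604.243  -195.4418   22.6781] w 57.80725319019839 F [ 0.1628  0.4419 -2.3244] q [-0.4392  0.5568 -0.1113  0.9025  0.0001 -0.0095]
y-axis deg 65.38164267913672 tool x [ 0.0002  0.     -1.    ]
shift units [ 0.3191 -0.0818  0.0575]
turn units [-0.      0.0016 -0.0008]
shift units in target axes [ 0.3191 -0.0818  0.0576]
```

Request:
{"op": "apply_moves", "data": {"increments": [40,0.1,-0.04,0.03,0,0,0,40,0.1,-0.04,0.03,0,0,0,40,0.07,0,0,0,0,0,40,0.03,0,0,0,0,0,40,0,0,0,0,0,0,40,0,0,0,0,0,0,40,0,0,0,0,0,0,40,0,0,0,0,0,0,40,0,0,0,0,0,0,40,0,0,0,0,0,0]}}

```text
time_s: 7.35
eef_pos: [0.6047, -0.1979, 0.015]
tool_rot: [1.932, 1.571, 1.502]
force: [1.0, 0.2, -2.7]
gripper_width: 0.0581
```

Run:
```python
from h import *
plan([.6047,-.1979,.0147])
c=viewer.get_calibration('wrist');cv2.imwrite('pics/b4.png',viewer.grab_frame('wrist'))
```

```text
t 7.35 tcp [ 604.668  -197.8846   15.0189] w 58.11421216308619 F [ 0.9885  0.1974 -2.7161] q [-0.4424  0.5665 -0.1156  0.8888  0.0001 -0.0127]
y-axis deg 65.3789863187622 tool x [ 0.      0.0001 -1.    ]
shift units [ 0.0128 -0.      0.0014]
turn units [ 0.     -0.0004 -0.0009]
shift units in target axes [ 0.0128 -0.      0.0014]
```

View pics/b4.png

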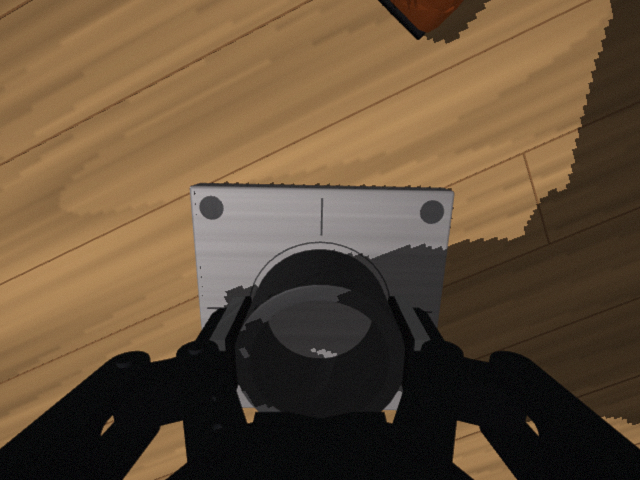

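Request:
{"op": "apply_moves", "data": {"increments": [40,0,0,-0.03,0,0,0,40,0.02,0,0,0,0,0,40,0.02,0,0,0,0,0,40,0,0,0,0,0,0,40,0,0,0,0,0,0,62,0,0,0,0,0,0,66,0,0,0,0,0,0,72,0,0,0,0,0,0,80,0,0,0,0,0,0,85,0,0,0,0,0,0]}}

```text
time_s: 8.4
eef_pos: [0.604, -0.1977, 0.0139]
tool_rot: [1.3, 1.571, 0.87]
force: [0.0, 0.1, 0.0]
gripper_width: 0.0853
```

Request:
{"op": "apply_moves", "data": {"increments": [85,0,0,0,0,0,0,85,0,0,0,0,0,0,85,-0.5,0,0,0,0,0,85,-1,0,0,0,0,0,85,-1,0,0,0,0,0,85,-1,0,0,0,0,0,85,-1,0,0,0,0,0,85,0,0,0,0,0,0,85,0,0,0,0,0,0,85,0,0,0,0,0,0]}}

```text
time_s: 9.4
eef_pos: [0.6034, -0.1973, 0.1258]
tool_rot: [3.061, 1.569, 2.631]
force: [0.4, 0.0, -0.3]
gripper_width: 0.0849
```

Run:
```python
from h import *
plan([.6518,-.0017,.15])
c=viewer.get_calibration('wrist');im=viewer.grab_frame('wrist');cv2.imwrite('pics/b5.png',im)
s,R=st();print('plate c',proj(c,[.6061,-.1985,.012]),'sleeve top',proj(c,[.6061,-.1985,.052]))
```

```text
t 9.4 tcp [ 603.359  -197.3489  125.7606] w 84.90486944220768 F [ 0.4014  0.0241 -0.3307] q [-0.4425  0.4755  0.0264  1.1231  0.0001 -0.0127]
y-axis deg 65.37392659157067 tool x [-0.0013  0.0007 -1.    ]
shift units [-0.9665  7.9217 -1.501 ]
turn units [ 0.     -0.0104 -0.0008]
shift units in target axes [-0.9696  7.9216 -1.4996]
plate c [319.4018 245.7428] sleeve top [319.365  263.4034]
```

View pics/b5.png

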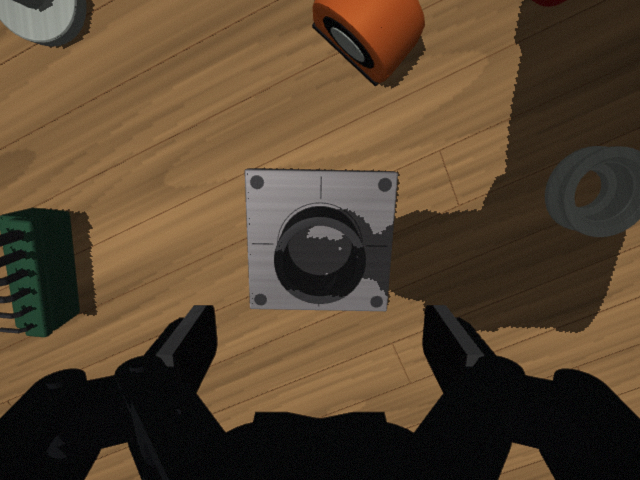

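Run:
```python
import cv2
im=cv2.imread('pics/b5.png');cv2.imwrite('pics/b5z.png',cv2.resize(im[165:315,240:405],None,fx=4,fy=4,interpolation=cv2.INTER_CUBIC))
```

```text
(no output)
```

View pics/b5z.png

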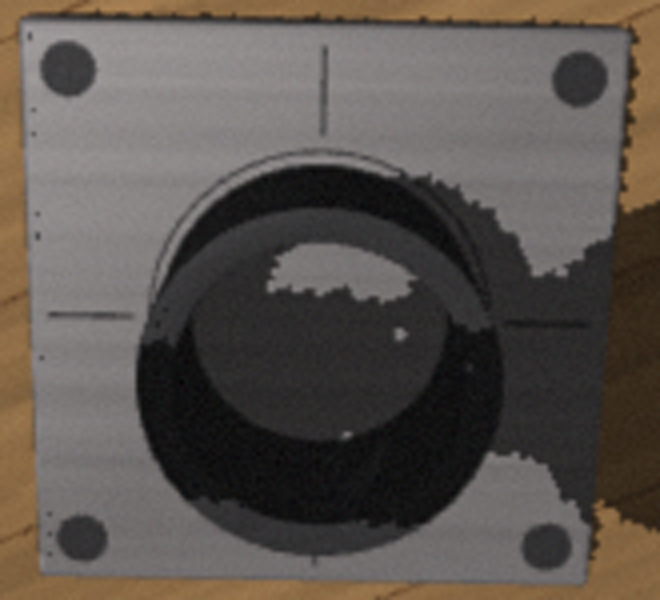

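Request:
{"op": "apply_moves", "data": {"increments": [85,-0.2,0.4,-0.15,0,0,0,85,-0.2,0.84,-0.15,0,0,0,85,-0.2,0.84,-0.15,0,0,0,85,-0.2,0.84,-0.15,0,0,0,85,-0.2,0.84,-0.15,0,0,0,85,0,0.84,-0.15,0,0,0,85,0,0.84,-0.15,0,0,0,85,0,0.84,-0.15,0,0,0,85,0,0.84,-0.15,0,0,0,85,0,0.8,-0.15,0,0,0]}}

```text
time_s: 10.45
eef_pos: [0.652, -0.0002, 0.151]
tool_rot: [-3.062, 1.569, 2.791]
force: [-0.1, -0.1, -1.0]
gripper_width: 0.0848
```

Run:
```python
from h import *
plan([.6518,-.0017,.0])
c=viewer.get_calibration('wrist');im=viewer.grab_frame('wrist');cv2.imwrite('pics/c1.png',im)
print('pulley top c',proj(c,[.6518,-.0017,.027]),proj(c,[.6518,-.0017,.005]))
cv2.imwrite('pics/c1z.png',cv2.resize(im[170:320,240:405],None,fx=4,fy=4,interpolation=cv2.INTER_CUBIC))
```

```text
t 10.45 tcp [652.0019  -0.2111 151.0127] w 84.81385661965099 F [-0.0818 -0.1347 -1.0286] q [-0.1235  0.4947  0.1207  1.1982  0.0003  0.3057]
y-axis deg 65.4069868774563 tool x [-0.0013  0.0005 -1.    ]
shift units [ 6.0405 -0.0568  0.026 ]
turn units [-0.     -0.0102  0.0008]
shift units in target axes [ 6.0405 -0.0575  0.0174]
pulley top c [317.4498 238.9277] [317.6094 231.9479]
```

View pics/c1.png

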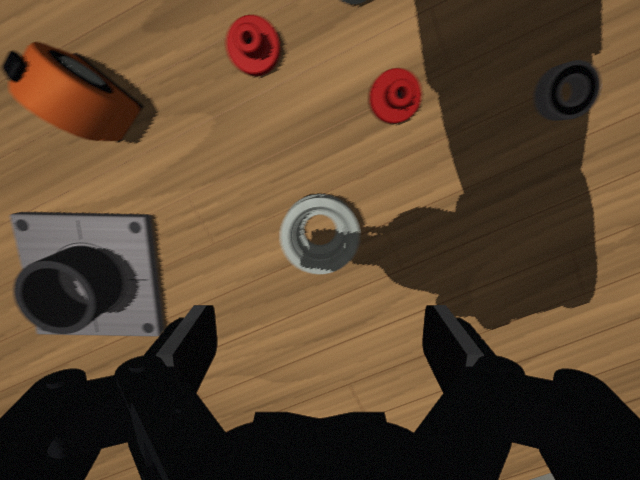

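View pics/c1z.png

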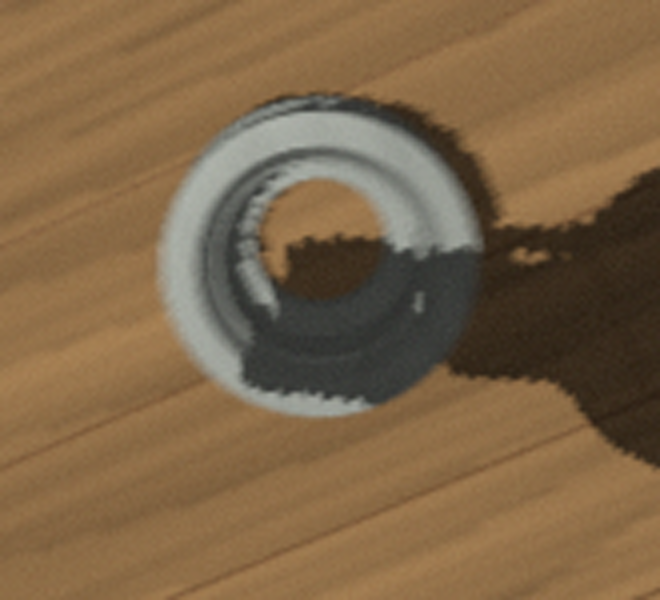

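Request:
{"op": "apply_moves", "data": {"increments": [85,0.8,0,-0.02,0,0,0,85,0.8,0,-0.02,0,0,0,85,0.8,0,0,0,0,0,85,0.8,0,0,0,0,0,85,0.8,0,0,0,0,0,85,0.8,0,0,0,0,0,85,0.5,0,0,0,0,0,85,0.4,0,0,0,0,0,85,0.34,0,0,0,0,0,85,0,0,0,0,0,0]}}

```text
time_s: 11.5
eef_pos: [0.6508, -0.0015, -0.0005]
tool_rot: [-2.882, 1.569, 2.971]
force: [0.4, 0.7, -0.4]
gripper_width: 0.085
```

Request:
{"op": "apply_moves", "data": {"increments": [40,0,0,0,0,0,0,40,0,0,0,0,0,0,40,0,0,0,0,0,0,40,0,0,0,0,0,0,40,0,0,0,0,0,0,40,0,0,0,0,0,0,40,0,0,0,0,0,0,40,0,0,0,0,0,0,40,0,0,0,0,0,0,40,0,0,0,0,0,0], "force": 60}}

```text
time_s: 12.5
eef_pos: [0.6526, -0.0017, 0.0022]
tool_rot: [0.321, 1.568, -0.109]
force: [-1.5, 0.7, 6.1]
gripper_width: 0.0592
```

Run:
```python
from h import *
plan([.6061,-.1985,.13])
c=viewer.get_calibration('wrist');im=viewer.grab_frame('wrist');cv2.imwrite('pics/c2.png',im)
s,R=st();p=s['eef_pos'].copy();z=R[:,2];p[2]=0
for zz,r in((.027,.031),(.027,.0242),(.009,.031)): print(zz,r,[proj(c,p+[0,0,zz]+k*r*z) for k in(-1,0,1)])
```

```text
t 12.5 tcp [652.5925  -1.7439   2.2307] w 59.204528942556045 F [-1.508   0.7053  6.1498] q [-0.1256  0.6045 -0.0829  0.8806  0.      0.3042]
y-axis deg 65.37487059260536 tool x [ 0.0027 -0.0003 -1.    ]
shift units [-5.1135 -7.925   1.602 ]
turn units [-0.      0.0185 -0.0062]
shift units in target axes [-5.1108 -7.9294  1.5888]
0.027 0.031 [array([319.0703, 265.7354]), array([318.9964, 343.6673]), array([318.9318, 411.836 ])]
0.027 0.0242 [array([319.0532, 283.771 ]), array([318.9964, 343.6673]), array([318.9453, 397.6242])]
0.009 0.031 [array([319.1039, 250.2651]), array([319.0366, 320.1365]), array([318.9767, 382.2062])]
```

View pics/c2.png

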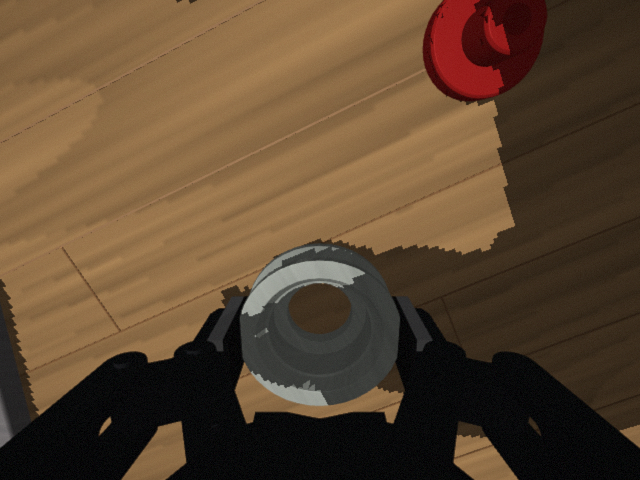

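Request:
{"op": "apply_moves", "data": {"increments": [40,-0.4,0,0,0,0,0,40,-0.8,0,0,0,0,0,40,-1,0,0,0,0,0,40,-1,-0.4,0.1,0,0,0,40,-1,-0.8,0.16,0,0,0,40,-0.9,-0.8,0.16,0,0,0,40,0,-0.8,0.16,0,0,0,40,0,-0.8,0.16,0,0,0,40,0,-0.5,0.16,0,0,0,40,0,-0.2,0.1,0,0,0]}}

```text
time_s: 13.55
eef_pos: [0.629, -0.1109, 0.128]
tool_rot: [3.044, 1.57, 2.613]
force: [0.2, -0.6, -2.0]
gripper_width: 0.0598
```

Run:
```python
from h import *
plan([.608,-.1993,.10])
c=viewer.get_calibration('wrist');im=viewer.grab_frame('wrist');cv2.imwrite('pics/c3.png',im)
s,R=st();p=s['eef_pos'].copy();z=R[:,2];p[2]-=.0022
for zz,r in((.027,.031),(.027,.0242),(0,.018)): print(zz,r,[proj(c,p+[0,0,zz]+k*r*z) for k in(-1,0,1)])
```

```text
t 13.55 tcp [ 629.0375 -110.8989  128.05  ] w 59.83897540892934 F [ 0.1964 -0.5659 -2.0398] q [-0.3001  0.4806  0.0404  1.131   0.0001  0.1312]
y-axis deg 65.28958418496364 tool x [-0.0003  0.0002 -1.    ]
shift units [ 1.1216 -3.5641  0.7142]
turn units [ 0.     -0.0029 -0.0003]
shift units in target axes [ 1.122  -3.564   0.7137]
0.027 0.031 [array([318.7508, 266.431 ]), array([318.6933, 344.2246]), array([318.6431, 412.2928])]
0.027 0.0242 [array([318.7375, 284.4324]), array([318.6933, 344.2246]), array([318.6536, 398.1004])]
0 0.018 [array([318.8823, 273.3857]), array([318.8502, 310.9549]), array([318.82  , 346.1666])]
```

View pics/c3.png

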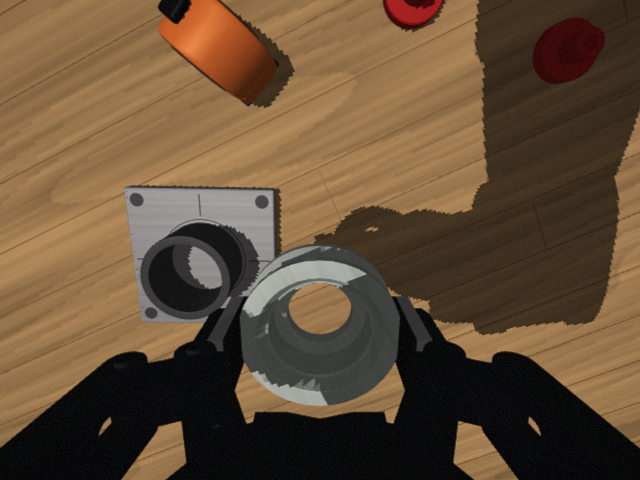

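Request:
{"op": "apply_moves", "data": {"increments": [40,0,-0.3,0.1,0,0,0,40,0,-0.6,0.1,0,0,0,40,0,-0.6,0.1,0,0,0,40,0,-0.6,0.1,0,0,0,40,0,-0.6,0.1,0,0,0,40,0.4,-0.5,0.1,0,0,0,40,0.5,-0.27,0.07,0,0,0,40,0.5,-0.1,0.04,0,0,0,40,0.5,0,0,0,0,0,40,0.2,0,0,0,0,0]}}

```text
time_s: 14.6
eef_pos: [0.6071, -0.1973, 0.0729]
tool_rot: [3.042, 1.567, 2.613]
force: [-0.2, 0.4, -3.1]
gripper_width: 0.0592
```

Run:
```python
from h import *
plan([.608,-.1993,.0495])
c=viewer.get_calibration('wrist');im=viewer.grab_frame('wrist');cv2.imwrite('pics/c4.png',im)
s,R=st();p=s['eef_pos'].copy();z=R[:,2]
S=np.array([.6061,-.1985,.052])
print('sleeve top far/near pred',proj(c,S-.03*z),proj(c,S+.03*z),'bore',proj(c,S-.024*z),'plate',proj(c,[.6061,-.1985,.012]))
cv2.imwrite('pics/c4z.png',cv2.resize(im[170:420,200:440],None,fx=2.4,fy=2.4,interpolation=cv2.INTER_CUBIC))
```

```text
t 14.6 tcp [ 607.1048 -197.2534   72.8567] w 59.210024192020306 F [-0.1661  0.4279 -3.1295] q [-0.44    0.5208 -0.0365  1.0173  0.0003 -0.0106]
y-axis deg 65.3965865457966 tool x [-0.0033  0.0019 -1.    ]
shift units [ 0.934  -0.0599  0.0701]
turn units [ 0.     -0.0269 -0.0027]
shift units in target axes [ 0.9343 -0.0595  0.0666]
sleeve top far/near pred [315.8396 234.2091] [316.0648 345.3268] bore [315.8641 246.3341] plate [316.5942 265.5043]
```

View pics/c4z.png

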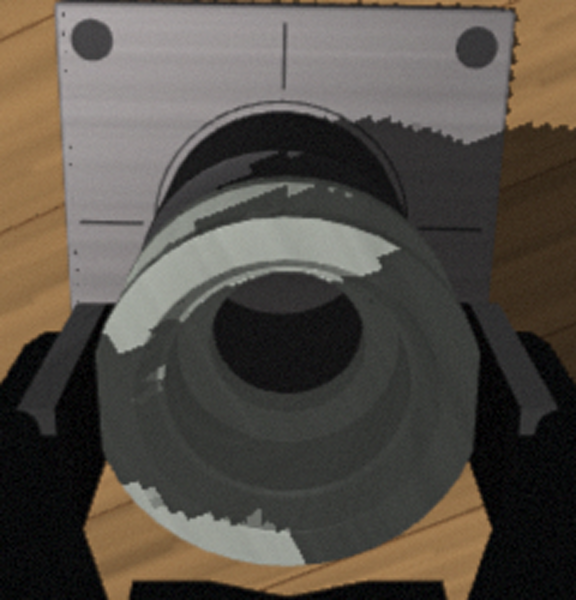

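Request:
{"op": "apply_moves", "data": {"increments": [40,0,-0.06,0.07,0,0,0,40,0.2,0,0,0,0,0,40,0.2,0,0,0,0,0,40,0.2,0,0,0,0,0,40,0.1,0,0,0,0,0,40,0.1,0,0,0,0,0,40,0.08,0,0,0,0,0,40,0.05,0,0,0,0,0,40,0,0,0,0,0,0,40,0,0,0,0,0,0]}}

```text
time_s: 15.65
eef_pos: [0.6094, -0.2004, 0.0524]
tool_rot: [0.484, 1.571, 0.054]
force: [0.4, 0.0, -1.5]
gripper_width: 0.0594
```

Run:
```python
from h import *
plan([.608,-.1993,.0495])
c=viewer.get_calibration('wrist');im=viewer.grab_frame('wrist');cv2.imwrite('pics/c5.png',im)
```

```text
t 15.65 tcp [ 609.4061 -200.4249   52.3929] w 59.433510174260576 F [ 0.4114  0.0088 -1.5407] q [-0.4428  0.5404 -0.058   0.9722  0.0001 -0.013 ]
y-axis deg 65.37098482920402 tool x [ 0.0002  0.     -1.    ]
shift units [ 0.1157  0.0175 -0.0699]
turn units [-0.      0.0014 -0.0007]
shift units in target axes [ 0.1157  0.0175 -0.0699]
```

View pics/c5.png

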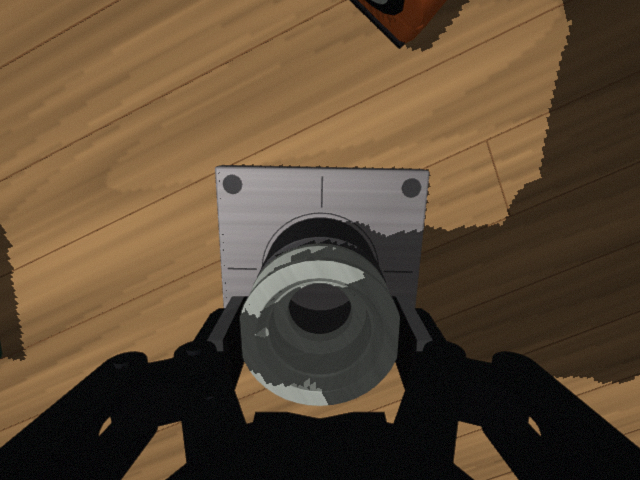

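Request:
{"op": "apply_moves", "data": {"increments": [40,0,0.02,-0.07,0,0,0,40,0,0,0,0,0,0,40,0.04,0,0,0,0,0,40,0.04,0,0,0,0,0,40,0.03,0,0,0,0,0,40,0.02,0,0,0,0,0,40,0,0,0,0,0,0,40,0,0,0,0,0,0,40,0,0,0,0,0,0,40,0,0,0,0,0,0]}}

```text
time_s: 16.7
eef_pos: [0.6079, -0.1992, 0.0493]
tool_rot: [0.848, 1.571, 0.419]
force: [-1.7, 1.7, 1.2]
gripper_width: 0.0591
```

Run:
```python
from h import *
plan([.608,-.1993,.0492])
```

```text
t 16.7 tcp [ 607.9354 -199.1563   49.2561] w 59.07054054981656 F [-1.664   1.7147  1.1997] q [-0.442   0.5401 -0.067   0.9637  0.0001 -0.0122]
y-axis deg 65.3760499076894 tool x [ 0.0001  0.     -1.    ]
shift units [ 0.0022 -0.0041  0.0047]
turn units [-0.      0.0005 -0.0006]
shift units in target axes [ 0.0022 -0.0041  0.0047]
```

Request:
{"op": "apply_moves", "data": {"increments": [40,0,0,0,0,0,0,62,0,0,0,0,0,0,64,0,0,0,0,0,0,68,0,0,0,0,0,0,74,0,0,0,0,0,0,85,0,0,0,0,0,0,85,0,0,0,0,0,0,85,0,0,0,0,0,0,85,-0.3,0,0,0,0,0,85,-0.8,0,0,0,0,0]}}

```text
time_s: 17.7
eef_pos: [0.6065, -0.1985, 0.0752]
tool_rot: [3.104, 1.567, 2.674]
force: [0.1, 0.3, 0.3]
gripper_width: 0.085
```

Request:
{"op": "apply_moves", "data": {"increments": [85,-1,0,0,0,0,0,85,-1,0,0,0,0,0,85,-0.8,0,0,0,0,0,85,-0.4,0,-0.4,0,0,0,85,0,0,-0.4,0,0,0,85,0,0,-0.4,0,0,0,85,0,0,0,0,0,0,85,0,0,0,0,0,0,85,0,0,0,0,0,0,85,0,0,0,0,0,0]}}

```text
time_s: 18.7
eef_pos: [0.5808, -0.1868, 0.156]
tool_rot: [2.946, 1.57, 2.516]
force: [0.8, -0.1, -0.3]
gripper_width: 0.0847
```

Run:
```python
from h import *
plan([.6307,.2107,.15])
c=viewer.get_calibration('wrist');im=viewer.grab_frame('wrist');cv2.imwrite('pics/c6.png',im)
print([proj(c,[.6061,-.1985,z]) for z in(.074,.052,.012)])
im2=viewer.grab_frame('scene');im3=viewer.grab_frame('side')
a=cv2.resize(im2[160:270,180:320],None,fx=2.8,fy=2.8,interpolation=cv2.INTER_CUBIC);b=cv2.resize(im3[230:340,330:470],None,fx=2.8,fy=2.8,interpolation=cv2.INTER_CUBIC)
cv2.imwrite('pics/c6b.png',np.hstack([a,b]))
```

```text
t 18.7 tcp [ 580.7582 -186.7863  156.0277] w 84.6704480158375 F [ 0.8252 -0.1299 -0.2518] q [-0.4427  0.411   0.0021  1.1624  0.0001 -0.0128]
y-axis deg 65.36891690816911 tool x [-0.0004  0.0003 -1.    ]
shift units [ 0.245  15.2853 -4.8105]
turn units [ 0.     -0.0036 -0.0007]
shift units in target axes [ 0.2411 15.2853 -4.8106]
[array([319.0413, 293.6098]), array([319.0879, 281.3739]), array([319.1561, 263.5023])]
```

View pics/c6.png

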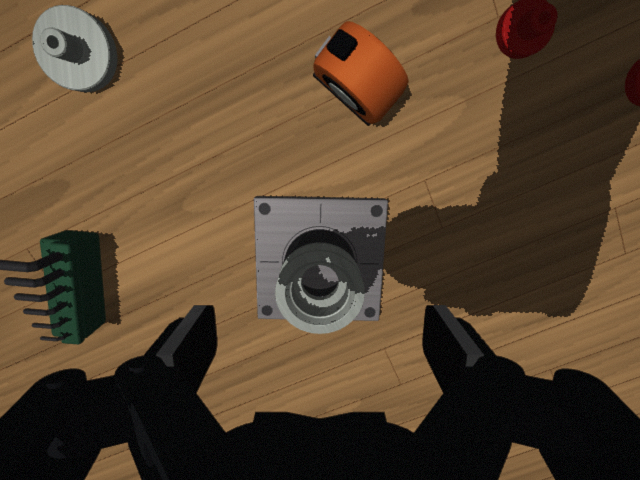

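View pics/c6b.png

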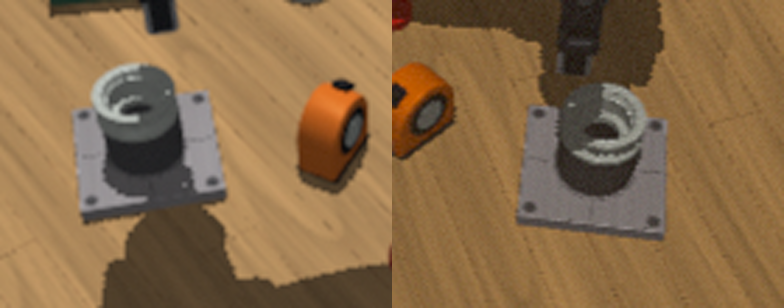

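Request:
{"op": "apply_moves", "data": {"increments": [85,0,0.5,-0.2,0,0,0,85,0,0.95,-0.3,0,0,0,85,0,0.95,-0.3,0,0,0,85,0,0.95,-0.3,0,0,0,85,0,0.95,-0.3,0,0,0,85,0,0.95,-0.3,0,0,0,85,0,0.95,-0.3,0,0,0,85,0,0.95,-0.3,0,0,0,85,0,0.95,-0.3,0,0,0,85,0,0.95,-0.3,0,0,0]}}

```text
time_s: 19.85
eef_pos: [0.6088, 0.0512, 0.1566]
tool_rot: [1.874, 1.57, 1.445]
force: [0.2, -0.2, -0.6]
gripper_width: 0.0854
```

Request:
{"op": "apply_moves", "data": {"increments": [85,0,0.95,-0.3,0,0,0,75,0,0.95,-0.3,0,0,0,70,0,0.95,-0.3,0,0,0,70,0,0.95,-0.3,0,0,0,70,0.1,0.95,-0.3,0,0,0,70,0.1,0.95,-0.3,0,0,0,70,0,0.5,-0.1,0,0,0,70,0,0,0,0,0,0,70,0,0,0,0,0,0,70,0,0,0,0,0,0]}}

```text
time_s: 20.85
eef_pos: [0.6304, 0.2089, 0.1517]
tool_rot: [-1.169, 1.571, -1.6]
force: [0.1, -0.1, 0.1]
gripper_width: 0.07
```

Run:
```python
from h import *
plan([.6307,.2107,.0055])
c=viewer.get_calibration('wrist');im=viewer.grab_frame('wrist');cv2.imwrite('pics/d1.png',im)
s,R=st()
print('bearing top',proj(c,[.6307,.2107,.016]),'tcp axis @16',proj(c,np.append(s['eef_pos'][:2],.016)))
```

```text
t 20.85 tcp [630.4238 208.9002 151.729 ] w 70.04644497202925 F [ 0.1178 -0.0662  0.0779] q [ 0.1993  0.5171  0.1589  1.2127 -0.0002  0.6302]
y-axis deg 65.31427906328254 tool x [-0.     -0.0002 -1.    ]
shift units [ 5.8491  0.0712 -0.0205]
turn units [0.     0.0006 0.0015]
shift units in target axes [ 5.8492  0.07   -0.02  ]
bearing top [321.5247 233.718 ] tcp axis @16 [319.2408 234.4458]
```

View pics/d1.png

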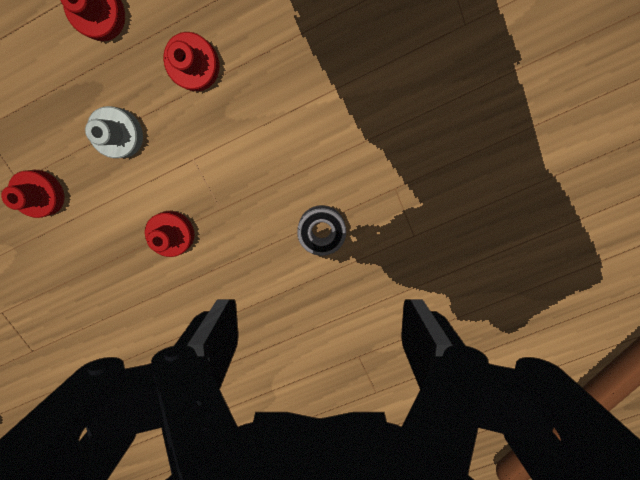

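Request:
{"op": "apply_moves", "data": {"increments": [70,0.8,0.05,-0.07,0,0,0,70,0.8,0.02,0,0,0,0,70,0.8,0,0,0,0,0,70,0.8,0,0,0,0,0,70,0.8,0,0,0,0,0,70,0.8,0,0,0,0,0,70,0.5,0,0,0,0,0,70,0.3,0,0,0,0,0,70,0.19,0,0,0,0,0,70,0,0,0,0,0,0]}}

```text
time_s: 21.9
eef_pos: [0.6297, 0.212, 0.0067]
tool_rot: [2.875, 1.571, 2.445]
force: [0.1, -0.6, 0.7]
gripper_width: 0.07
```

Request:
{"op": "apply_moves", "data": {"increments": [60,0,0,0,0,0,0,55,0,0,0,0,0,0,50,0,0,0,0,0,0,50,0,0,0,0,0,0,50,0,0,0,0,0,0,50,0,0,0,0,0,0,50,0,0,0,0,0,0,50,0,0,0,0,0,0,50,0,0,0,0,0,0,50,0,0,0,0,0,0]}}

```text
time_s: 22.9
eef_pos: [0.6296, 0.2122, 0.0068]
tool_rot: [2.626, 1.571, 2.196]
force: [-0.6, -0.0, -0.3]
gripper_width: 0.0502
```

Run:
```python
from h import *
plan([.6307,.2107,.007])
c=viewer.get_calibration('wrist');im=viewer.grab_frame('wrist');cv2.imwrite('pics/d2.png',im)
s,R=st();p=s['eef_pos'].copy();z=R[:,2];p[2]=0
print([proj(c,p+[0,0,.016]+k*.02*z) for k in(-1,0,1)])
```

```text
t 22.9 tcp [629.5827 212.1837   6.7694] w 50.197070159134626 F [-0.5733 -0.0382 -0.3086] q [ 0.2043  0.6217 -0.0384  0.9107  0.0001  0.6342]
y-axis deg 65.3718832231836 tool x [-0.      0.0001 -1.    ]
shift units [-0.0092 -0.0353  0.0654]
turn units [ 0.     -0.0005 -0.0003]
shift units in target axes [-0.0092 -0.0353  0.0654]
[array([319.0194, 278.2304]), array([318.9775, 322.9424]), array([318.9387, 364.3178])]
```

View pics/d2.png

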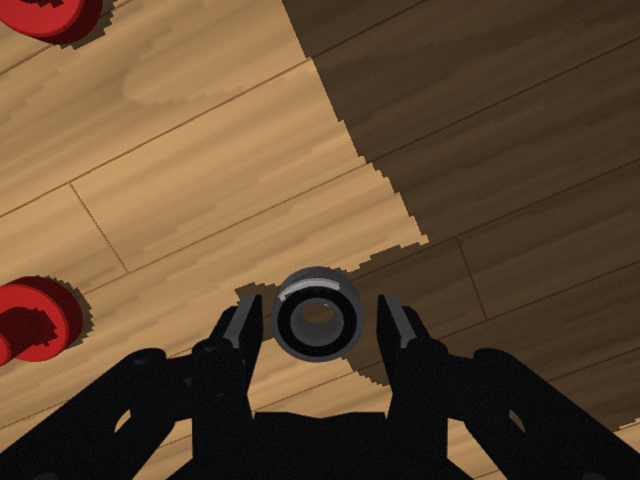

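Request:
{"op": "apply_moves", "data": {"increments": [50,0,0,-0.05,0,0,0,50,0,0,0,0,0,0,44,0,0,0,0,0,0,30,0,0,0,0,0,0,30,0,0,0,0,0,0,30,0,0,0,0,0,0,30,0,0,0,0,0,0,30,0,0,0,0,0,0,30,0,0,0,0,0,0,30,0,0,0,0,0,0], "force": 50}}

```text
time_s: 23.95
eef_pos: [0.6288, 0.2128, 0.0073]
tool_rot: [0.775, 1.57, 0.345]
force: [-1.3, 0.3, 5.2]
gripper_width: 0.0372
```

Request:
{"op": "apply_moves", "data": {"increments": [30,-0.3,0,0,0,0,0,30,-0.6,0,0,0,0,0,30,-0.9,0,0,0,0,0,30,-1,0,0,0,0,0,30,-1,0,0,0,0,0,30,-1,0,0,0,0,0,30,-0.6,0,0,0,0,0,30,0,0,0,0,0,0,30,0,0,0,0,0,0,30,0,0,0,0,0,0]}}

```text
time_s: 24.95
eef_pos: [0.6275, 0.2125, 0.1401]
tool_rot: [-2.534, 1.568, -2.964]
force: [-0.7, -0.1, -2.0]
gripper_width: 0.0374
```

Run:
```python
from h import *
plan([.6055,-.1983,.14])
c=viewer.get_calibration('wrist');im=viewer.grab_frame('wrist');cv2.imwrite('pics/d3.png',im)
s,R=st();p=s['eef_pos'].copy();z=R[:,2];p[2]-=.0068
print([proj(c,p+[0,0,.016]+k*.02*z) for k in(-1,0,1)],[proj(c,p+[0,0,.0]+k*.02*z) for k in(-1,0,1)])
cv2.imwrite('pics/d3z.png',cv2.resize(im[240:420,210:430],None,fx=3,fy=3,interpolation=cv2.INTER_CUBIC))
```

```text
t 24.95 tcp [627.4829 212.4903 140.0815] w 37.36082989005045 F [-0.7246 -0.0674 -2.0015] q [0.2054 0.5216 0.1374 1.1893 0.0001 0.6353]
y-axis deg 65.3720592186162 tool x [-0.0027 -0.0005 -1.    ]
shift units [  0.0136 -15.3033   6.0482]
turn units [-0.     -0.0162  0.0112]
shift units in target axes [  0.0033 -15.3033   6.0481]
[array([318.9831, 277.9829]), array([318.9443, 322.6844]), array([318.9085, 364.0494])] [array([319.1072, 264.616 ]), array([319.0677, 305.5717]), array([319.031, 343.749])]
```

View pics/d3z.png

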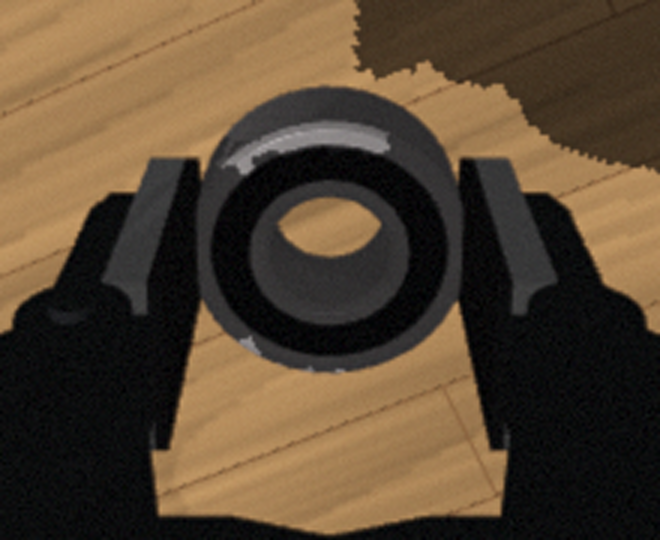

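Request:
{"op": "apply_moves", "data": {"increments": [30,0,-0.4,0.16,0,0,0,30,0,-0.8,0.32,0,0,0,30,0,-0.9,0.36,0,0,0,30,0,-0.9,0.36,0,0,0,30,0,-0.9,0.36,0,0,0,30,0,-0.9,0.36,0,0,0,30,0,-0.9,0.36,0,0,0,30,0,-0.9,0.36,0,0,0,30,0,-0.9,0.36,0,0,0,30,0,-0.9,0.36,0,0,0]}}

```text
time_s: 26.0
eef_pos: [0.6165, -0.0149, 0.1411]
tool_rot: [-2.692, 1.57, -3.122]
force: [-0.2, 0.8, -1.5]
gripper_width: 0.0374
```

Request:
{"op": "apply_moves", "data": {"increments": [30,0,-0.9,0.36,0,0,0,30,0,-0.9,0.36,0,0,0,30,0,-0.9,0.36,0,0,0,30,0,-0.9,0.36,0,0,0,30,0,-0.9,0.36,0,0,0,30,0,-0.9,0.36,0,0,0,30,0,-0.9,0.36,0,0,0,30,0,-0.5,0.12,0,0,0,30,0,0,0,0,0,0,30,0,0,0,0,0,0]}}

```text
time_s: 27.0
eef_pos: [0.606, -0.1949, 0.1414]
tool_rot: [2.63, 1.57, 2.2]
force: [0.1, 0.7, -1.7]
gripper_width: 0.0374
```

Run:
```python
from h import *
plan([.6055,-.1983,.0768])
c=viewer.get_calibration('wrist');im=viewer.grab_frame('wrist');cv2.imwrite('pics/d4.png',im)
print('pulley top c',proj(c,[.6061,-.1985,.074]),'plate',proj(c,[.6061,-.1985,.012]))
cv2.imwrite('pics/d4z.png',cv2.resize(im[160:420,200:440],None,fx=2.3,fy=2.3,interpolation=cv2.INTER_CUBIC))
```

```text
t 27.0 tcp [ 605.9667 -194.8967  141.409 ] w 37.35368965089243 F [ 0.1448  0.6922 -1.6699] q [-0.4375  0.4695  0.0563  1.1587  0.0006 -0.0072]
y-axis deg 65.34614344305946 tool x [-0.0007  0.001  -1.    ]
shift units [ 2.5842 -0.1331  0.0426]
turn units [ 0.     -0.0076 -0.0043]
shift units in target axes [ 2.5844 -0.1315  0.0398]
pulley top c [313.9679 264.7388] plate [315.1273 238.4818]
```

View pics/d4z.png

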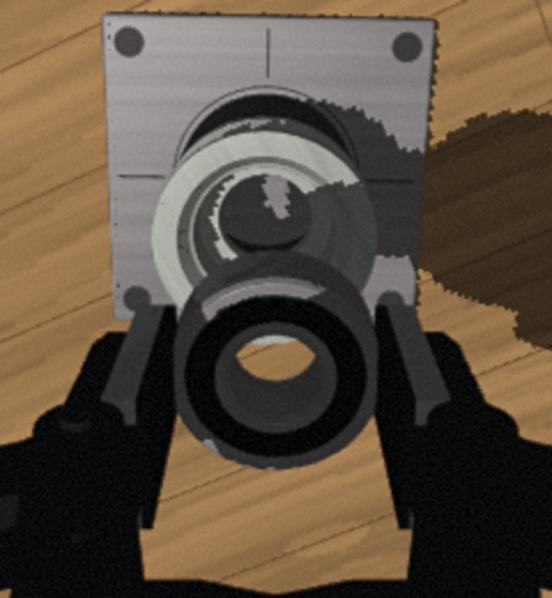

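Run:
```python
from h import *
c=viewer.get_calibration('wrist');s,R=st();z=R[:,2]
for r in (.031,.0242): print(r,proj(c,np.array([.6061,-.1985,.074])-r*z),proj(c,np.array([.6061,-.1985,.074])+r*z))
im=cv2.imread('pics/d4.png');cv2.imwrite('pics/d4y.png',cv2.resize(im[190:280,250:380],None,fx=6,fy=6,interpolation=cv2.INTER_CUBIC))
```

```text
0.031 [312.9138 216.0806] [313.3063 309.5508]
0.0242 [312.96   227.0854] [313.2662 300.007 ]
```

View pics/d4y.png

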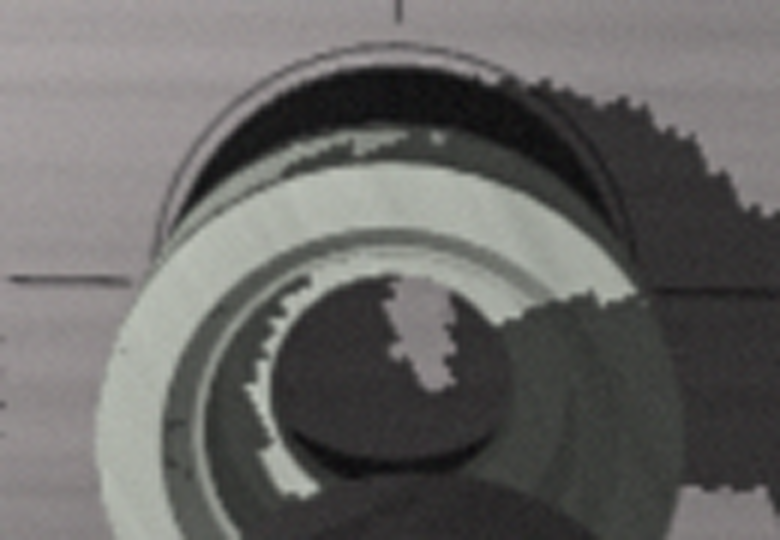

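Run:
```python
from h import *
plan([.6066,-.1976,.0772])
```

```text
t 27.05 tcp [ 606.176  -194.3519  141.538 ] w 37.15055015532279 F [-0.3608 -0.1637 -1.1623] q [-0.4365  0.4693  0.0563  1.1587  0.0005 -0.0072]
y-axis deg 65.40374399260892 tool x [-0.0005  0.0008 -1.    ]
shift units [ 2.5734 -0.1125  0.0717]
turn units [ 0.     -0.006  -0.0038]
shift units in target axes [ 2.5735 -0.1111  0.0695]
```

Request:
{"op": "apply_moves", "data": {"increments": [30,0,-0.06,0.03,0,0,0,30,0,-0.06,0.03,0,0,0,30,0.5,0,0,0,0,0,30,0.5,0,0,0,0,0,30,0.4,0,0,0,0,0,30,0.3,0,0,0,0,0,30,0.1,0,0,0,0,0,30,0,0,0,0,0,0,30,0,0,0,0,0,0,30,0,0,0,0,0,0]}}

```text
time_s: 28.05
eef_pos: [0.607, -0.1988, 0.0974]
tool_rot: [0.062, 1.57, -0.368]
force: [0.3, -0.0, -0.3]
gripper_width: 0.0373
```

Run:
```python
from h import *
plan([.6066,-.1976,.0772])
c=viewer.get_calibration('wrist');im=viewer.grab_frame('wrist');cv2.imwrite('pics/d5.png',im)
s,R=st();z=R[:,2]
for r in (.031,.0242): print(r,proj(c,np.array([.607,-.1976,.074])-r*z))
p=s['eef_pos']-[0,0,.007];print('bearing bottom far, top near',proj(c,p-.02*z),proj(c,p+[0,0,.016]+.02*z))
cv2.imwrite('pics/d5y.png',cv2.resize(im[200:380,210:430],None,fx=3.5,fy=3.2,interpolation=cv2.INTER_CUBIC))
```

```text
t 28.05 tcp [ 607.0039 -198.8177   97.4133] w 37.27042104672515 F [ 0.3492 -0.0092 -0.2801] q [-0.4421  0.4992 -0.008   1.0624  0.0001 -0.0123]
y-axis deg 65.37076291678156 tool x [ 0.0011 -0.0004 -1.    ]
shift units [ 0.8085  0.0375 -0.0359]
turn units [-0.      0.0084 -0.0005]
shift units in target axes [ 0.8085  0.0375 -0.035 ]
0.031 [321.4169 230.3708]
0.0242 [321.3781 243.9692]
bearing bottom far, top near [319.0833 264.5277] [318.9471 363.9871]
```

View pics/d5y.png

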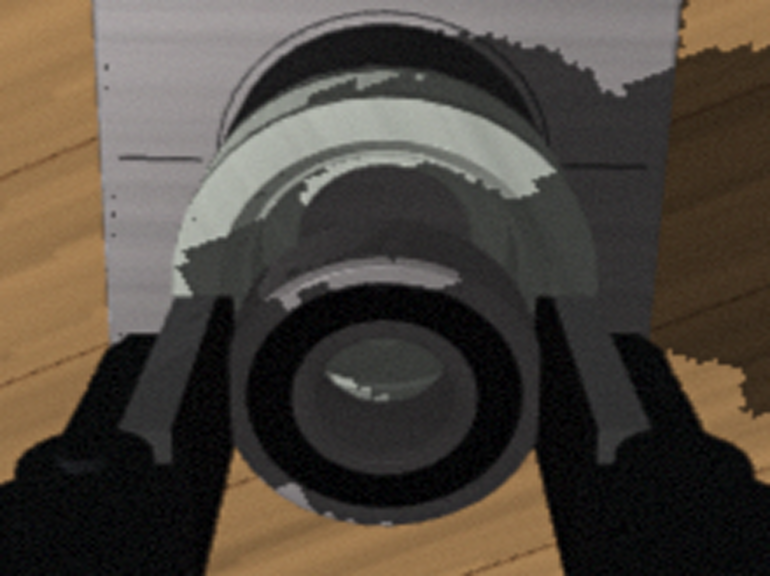

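Request:
{"op": "apply_moves", "data": {"increments": [30,0,0,-0.03,0,0,0,30,0.2,0,0,0,0,0,30,0.2,0,0,0,0,0,30,0.15,0,0,0,0,0,30,0.1,0,0,0,0,0,30,0.07,0,0,0,0,0,30,0.04,0,0,0,0,0,30,0.03,0,0,0,0,0,30,0,0,0,0,0,0,30,0,0,0,0,0,0]}}

```text
time_s: 29.1
eef_pos: [0.606, -0.1983, 0.0772]
tool_rot: [0.427, 1.571, -0.002]
force: [-0.6, -0.4, 0.1]
gripper_width: 0.0369
```

Run:
```python
from h import *
plan([.6063,-.1985,.0763])
c=viewer.get_calibration('wrist');im=viewer.grab_frame('wrist');cv2.imwrite('pics/d6.png',im)
cv2.imwrite('pics/d6y.png',cv2.resize(im[200:380,210:430],None,fx=3.5,fy=3.2,interpolation=cv2.INTER_CUBIC))
```

```text
t 29.1 tcp [ 605.9759 -198.287    77.1559] w 36.915814011572415 F [-0.5607 -0.365   0.0875] q [-0.4421  0.513  -0.0381  1.0194  0.0001 -0.0123]
y-axis deg 65.37493585096087 tool x [ 0.0002 -0.     -1.    ]
shift units [ 0.0342 -0.0023  0.0153]
turn units [-0.      0.0014 -0.0006]
shift units in target axes [ 0.0342 -0.0023  0.0153]
```

View pics/d6y.png

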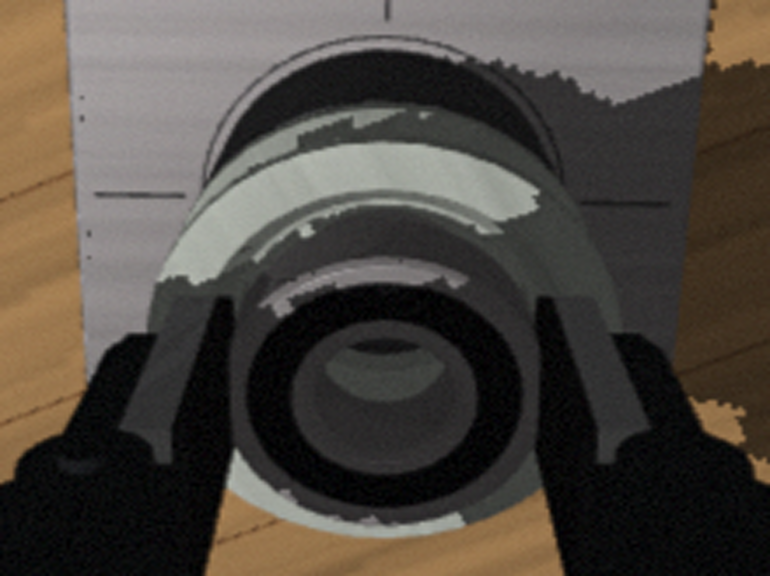

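Request:
{"op": "apply_moves", "data": {"increments": [30,0.02,0,0,0,0,0,30,0.02,0,0,0,0,0,30,0.02,0,0,0,0,0,30,0.02,0,0,0,0,0,30,0,0,0,0,0,0,30,0,0,0,0,0,0,30,0,0,0,0,0,0,30,0,0,0,0,0,0,30,0,0,0,0,0,0,30,0,0,0,0,0,0]}}

```text
time_s: 30.15
eef_pos: [0.6061, -0.1983, 0.0763]
tool_rot: [-0.01, 1.57, -0.44]
force: [-2.7, 0.4, 5.3]
gripper_width: 0.0373
```

Run:
```python
from h import *
plan([.6063,-.1985,.0763])
```

```text
t 30.15 tcp [ 606.0773 -198.3223   76.2583] w 37.34015592567141 F [-2.6739  0.3574  5.2671] q [-0.442   0.5132 -0.0402  1.0163  0.     -0.0123]
y-axis deg 65.3764855873353 tool x [ 0.001  -0.0005 -1.    ]
shift units [-0.0017 -0.0027  0.0111]
turn units [0.     0.0078 0.0001]
shift units in target axes [-0.0017 -0.0027  0.0111]
```

Request:
{"op": "apply_moves", "data": {"increments": [30,0,0,0,0,0,0,40,0,0,0,0,0,0,42,0,0,0,0,0,0,45,0,0,0,0,0,0,50,0,0,0,0,0,0,58,0,0,0,0,0,0,65,-0.1,0,0,0,0,0,70,-0.3,0,0,0,0,0,70,-0.8,0,0,0,0,0,70,-1,0,0,0,0,0]}}

```text
time_s: 31.15
eef_pos: [0.6052, -0.1979, 0.13]
tool_rot: [3.087, 1.569, 2.657]
force: [1.2, -1.0, -0.1]
gripper_width: 0.0698
```

Request:
{"op": "apply_moves", "data": {"increments": [70,-0.8,0,0,0,0,0,70,-0.5,0,-0.3,0,0,0,70,0,0,-0.5,0,0,0,70,0,0,-0.4,0,0,0,70,0,0,0,0,0,0,70,0,0,0,0,0,0,70,0,0,0,0,0,0,70,0,0,0,0,0,0,70,0,0,0,0,0,0,70,0,0,0,0,0,0]}}

```text
time_s: 32.15
eef_pos: [0.5788, -0.1858, 0.1623]
tool_rot: [2.702, 1.571, 2.272]
force: [-0.1, -0.3, -1.0]
gripper_width: 0.0698
```

Run:
```python
from h import *
plan([.4937,.0978,.16])
c=viewer.get_calibration('wrist');im=viewer.grab_frame('wrist');cv2.imwrite('pics/d7.png',im)
P=[.6061,-.1985];print([proj(c,P+[z]) for z in(.074,.085,.012)])
im2=viewer.grab_frame('scene');im3=viewer.grab_frame('side')
a=cv2.resize(im2[150:250,180:290],None,fx=3.5,fy=3.5,interpolation=cv2.INTER_CUBIC);b=cv2.resize(im3[230:330,350:460],None,fx=3.5,fy=3.5,interpolation=cv2.INTER_CUBIC)
cv2.imwrite('pics/d7b.png',np.hstack([a,b]))
cv2.imwrite('pics/d7z.png',cv2.resize(im[190:350,240:410],None,fx=3.5,fy=3.5,interpolation=cv2.INTER_CUBIC))
```

```text
t 32.15 tcp [ 578.7504 -185.8292  162.2946] w 69.81079371469148 F [-0.1386 -0.2728 -1.0375] q [-0.4427  0.4034  0.0063  1.174   0.0001 -0.0129]
y-axis deg 65.37201250607087 tool x [-0.0002  0.0002 -1.    ]
shift units [ 0.095   8.8954 -7.8203]
turn units [ 0.     -0.0019 -0.0009]
shift units in target axes [ 0.0918  8.8954 -7.8204]
[array([319.0347, 292.7856]), array([319.0087, 299.511 ]), array([319.1484, 263.4676])]
```

View pics/d7z.png

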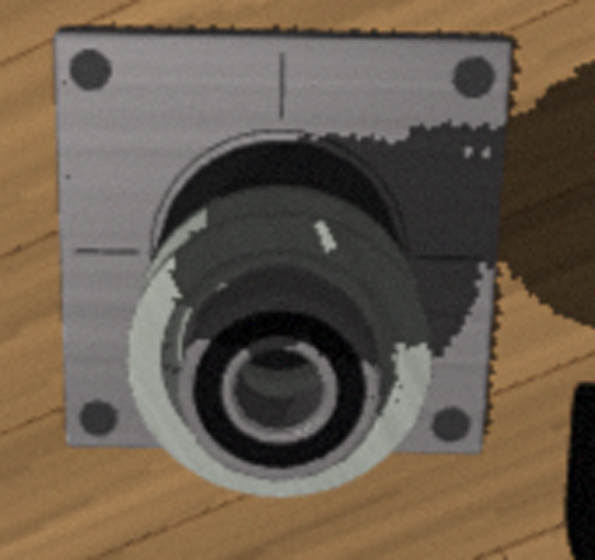

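View pics/d7b.png

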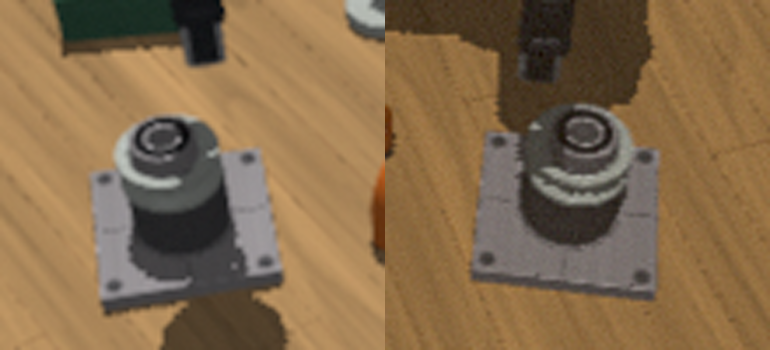

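Run:
```python
from h import *
c=viewer.get_calibration('wrist');s,R=st();z=R[:,2];y=R[:,1]
for h in(.085,.088):
    P=np.array([.6063,-.1983,h]);print(h,[proj(c,P+.02*d) for d in(-y,y,-z,z)],'inner ring ~',proj(c,P))
print(tri(viewer.get_calibration('scene'),(225.7,188.6),viewer.get_calibration('side'),(407.1,267.7)))
im=cv2.imread('pics/d7.png');cv2.imwrite('pics/d7y.png',cv2.resize(im[255:340,275:365],None,fx=6.5,fy=6.5,interpolation=cv2.INTER_CUBIC))
```

```text
0.085 [array([289.807 , 299.6055]), array([348.9464, 299.6905]), array([319.4113, 271.9372]), array([319.3412, 326.0659])] inner ring ~ [319.3754 299.648 ]
0.088 [array([289.4439, 301.5441]), array([349.3034, 301.6304]), array([319.4086, 273.5788]), array([319.3378, 328.2734])] inner ring ~ [319.3724 301.5872]
(array([ 0.6088, -0.2006,  0.0859]), np.float64(0.00262534296088905))
```

View pics/d7y.png

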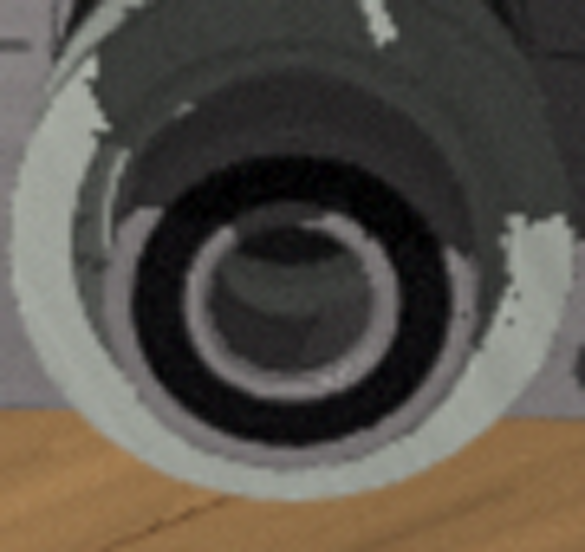

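Request:
{"op": "apply_moves", "data": {"increments": [50,0,0.5,-0.44,0,0,0,40,0,0.97,-0.85,0,0,0,40,0,0.97,-0.85,0,0,0,40,0,0.97,-0.85,0,0,0,40,0,0.97,-0.85,0,0,0,40,0,0.97,-0.85,0,0,0,40,0,0.97,-0.85,0,0,0,40,0,0.97,-0.85,0,0,0,40,0,0.97,-0.85,0,0,0,40,0,0.6,-0.55,0,0,0]}}

```text
time_s: 33.3
eef_pos: [0.4921, 0.0993, 0.1627]
tool_rot: [2.325, 1.57, 1.898]
force: [-0.1, -0.9, -0.0]
gripper_width: 0.0401
```

Request:
{"op": "apply_moves", "data": {"increments": [40,0,0,0,0,0,0,40,0.5,0,0,0,0,0,40,0.8,0,0,0,0,0,40,0.5,0,0,0,0,0,40,0.2,0,0,0,0,0,40,0,0,0,0,0,0,40,0,0,0,0,0,0,40,0,0,0,0,0,0,40,0,0,0,0,0,0,40,0,0,0,0,0,0]}}

```text
time_s: 34.3
eef_pos: [0.4943, 0.0968, 0.113]
tool_rot: [0.559, 1.57, 0.129]
force: [0.7, 0.6, -0.2]
gripper_width: 0.04
```

Run:
```python
from h import *
plan([.4937,.0978,.0145])
c=viewer.get_calibration('wrist');im=viewer.grab_frame('wrist');cv2.imwrite('pics/e1.png',im)
s,R=st()
for h in(.012,.03): print(h,'disc',proj(c,[.4937,.0978,h]),'tcp axis',proj(c,np.append(s['eef_pos'][:2],h)))
```

```text
t 34.3 tcp [494.2623  96.7554 113.0209] w 39.97302907712457 F [ 0.7304  0.6307 -0.1806] q [ 0.0337  0.2455 -0.3467  0.9776  0.0001  0.4636]
y-axis deg 65.37249433353118 tool x [ 0.001   0.0001 -1.    ]
shift units [ 3.9408  0.0265 -0.0412]
turn units [-0.      0.006  -0.0038]
shift units in target axes [ 3.9408  0.0286 -0.0379]
0.012 disc [320.1918 245.2827] tcp axis [319.1982 246.3994]
0.03 disc [320.2447 252.9947] tcp axis [319.1783 254.1853]
```

View pics/e1.png

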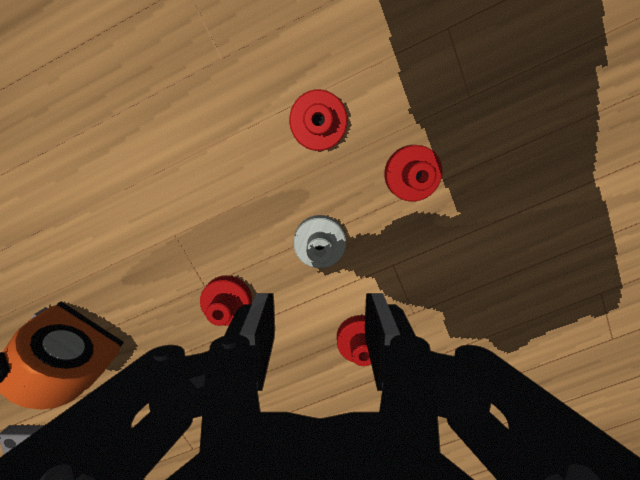

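Request:
{"op": "apply_moves", "data": {"increments": [40,0.3,0.03,-0.075,0,0,0,40,0.8,0,0,0,0,0,40,0.8,0,0,0,0,0,40,0.8,0,0,0,0,0,40,0.6,0,0,0,0,0,40,0.4,0,0,0,0,0,40,0.2,0,0,0,0,0,40,0,0,0,0,0,0,40,0,0,0,0,0,0,40,0,0,0,0,0,0]}}

```text
time_s: 35.35
eef_pos: [0.4932, 0.0983, 0.0158]
tool_rot: [0.537, 1.569, 0.108]
force: [0.2, 0.6, 0.2]
gripper_width: 0.04
```

Run:
```python
from h import *
plan([.4937,.0978,.0145])
c=viewer.get_calibration('wrist');im=viewer.grab_frame('wrist');cv2.imwrite('pics/e2.png',im)
s,R=st();z=R[:,2];p=s['eef_pos'].copy();p[2]=0
print([proj(c,p+[0,0,.012]+k*.019*z) for k in(-1,0,1)],[proj(c,p+[0,0,.030]+k*.009*z) for k in(-1,0,1)])
cv2.imwrite('pics/e2y.png',cv2.resize(im[240:420,210:430],None,fx=3.2,fy=3.2,interpolation=cv2.INTER_CUBIC))
```

```text
t 35.35 tcp [493.2328  98.2718  15.8048] w 39.986838988130486 F [0.2209 0.5733 0.1562] q [ 0.0369  0.3498 -0.4774  0.742   0.0001  0.4666]
y-axis deg 65.37505214753465 tool x [ 0.0016  0.0002 -1.    ]
shift units [ 0.0522 -0.0094  0.0248]
turn units [-0.      0.0096 -0.0057]
shift units in target axes [ 0.0522 -0.0094  0.0249]
[array([319.0551, 269.1218]), array([319.0204, 308.595 ]), array([318.988 , 345.4762])] [array([318.9947, 308.7679]), array([318.9774, 329.013 ]), array([318.9607, 348.5411])]
```

View pics/e2y.png

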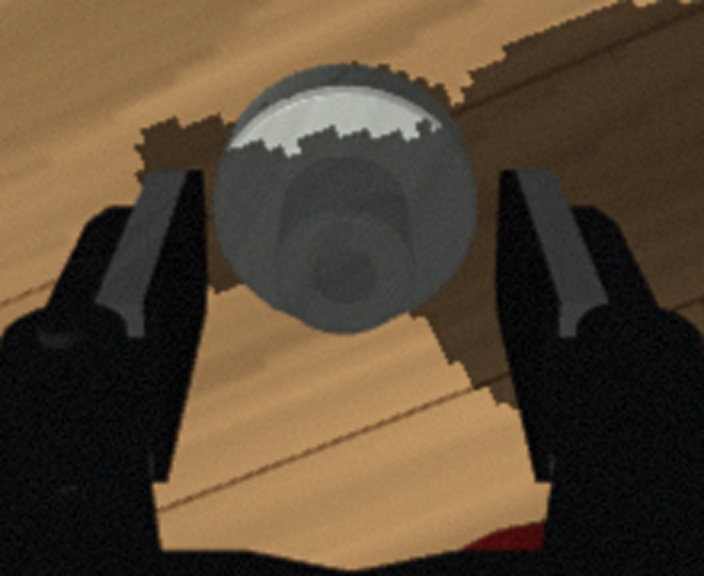

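Request:
{"op": "apply_moves", "data": {"increments": [40,0.03,0,-0.055,0,0,0,40,0,0,0,0,0,0,30,0,0,0,0,0,0,22,0,0,0,0,0,0,8,0,0,0,0,0,0,8,0,0,0,0,0,0,8,0,0,0,0,0,0,8,0,0,0,0,0,0,8,0,0,0,0,0,0,8,0,0,0,0,0,0], "force": 40}}

```text
time_s: 36.4
eef_pos: [0.4914, 0.0988, 0.0145]
tool_rot: [0.759, 1.57, 0.329]
force: [-1.2, 0.4, 4.8]
gripper_width: 0.0163
```

Run:
```python
from h import *
plan([.4937,.0978,.165])
```

```text
t 36.4 tcp [491.3928  98.8415  14.5074] w 16.320578838154862 F [-1.2329  0.4227  4.76  ] q [ 0.0381  0.3497 -0.4818  0.739   0.0001  0.4679]
y-axis deg 65.37878052766332 tool x [ 0.0004  0.0001 -1.    ]
shift units [-6.0197  0.0023  0.103 ]
turn units [-0.      0.0021 -0.002 ]
shift units in target axes [-6.0197  0.0006  0.1013]
```

Request:
{"op": "apply_moves", "data": {"increments": [8,-0.3,0,0,0,0,0,8,-0.6,0,0,0,0,0,8,-0.9,0,0,0,0,0,8,-0.9,0,0,0,0,0,8,-0.9,0,0,0,0,0,8,-0.9,0,0,0,0,0,8,-0.9,0,0,0,0,0,8,-0.5,0,0,0,0,0,8,0,0,0,0,0,0,8,0,0,0,0,0,0]}}

```text
time_s: 37.4
eef_pos: [0.491, 0.0987, 0.1612]
tool_rot: [-2.8, 1.57, 3.054]
force: [-0.6, -0.4, -0.2]
gripper_width: 0.0158
```

Run:
```python
from h import *
plan([.6065,-.1984,.15])
c=viewer.get_calibration('wrist');im=viewer.grab_frame('wrist')
s,R=st();z=R[:,2];p=s['eef_pos']-[0,0,.0145]
for h,r in((0,.019),(.012,.019),(.03,.009)):print(h,[proj(c,p+[0,0,h]+k*r*z) for k in(-1,0,1)])
cv2.imwrite('pics/e3y.png',cv2.resize(im[240:420,210:430],None,fx=3.2,fy=3.2,interpolation=cv2.INTER_CUBIC))
```

```text
t 37.4 tcp [490.9731  98.7453 161.1872] w 15.843580786107335 F [-0.5927 -0.3806 -0.235 ] q [ 0.038   0.2047 -0.2732  1.0934  0.0001  0.4679]
y-axis deg 65.37096036182758 tool x [-0.0005  0.     -1.    ]
shift units [ 0.4445 -8.8786  9.1542]
turn units [-0.     -0.0036  0.0013]
shift units in target axes [ 0.4475 -8.8787  9.154 ]
0 [array([318.6943, 260.0714]), array([318.6727, 297.35  ]), array([318.6525, 332.3211])]
0.012 [array([318.6162, 269.0285]), array([318.5957, 308.698 ]), array([318.5766, 345.7402])]
0.03 [array([318.4649, 308.8198]), array([318.4568, 329.1746]), array([318.449 , 348.8018])]
```

View pics/e3y.png

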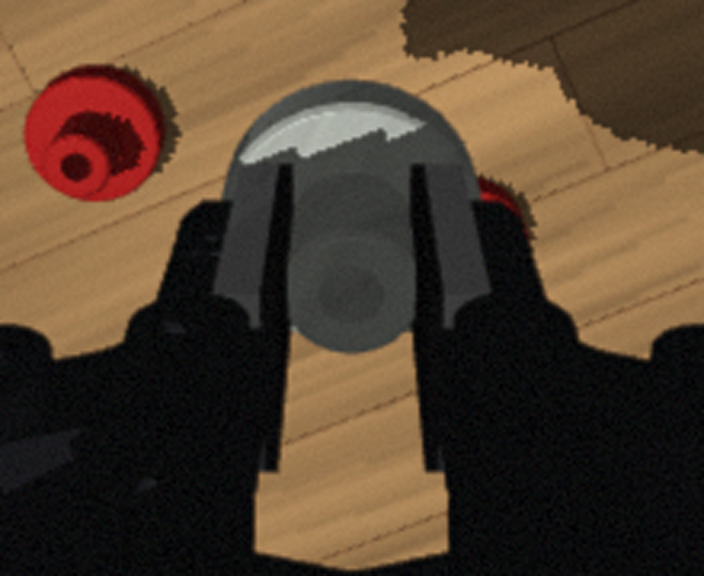

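Request:
{"op": "apply_moves", "data": {"increments": [8,0,-0.4,0.4,0,0,0,8,0,-0.8,0.82,0,0,0,8,0,-0.9,0.93,0,0,0,8,0,-0.9,0.93,0,0,0,8,0,-0.9,0.93,0,0,0,8,0,-0.9,0.93,0,0,0,8,0,-0.9,0.93,0,0,0,8,0,-0.9,0.93,0,0,0,8,0,-0.9,0.93,0,0,0,8,0,-0.6,0.62,0,0,0]}}

```text
time_s: 38.45
eef_pos: [0.5967, -0.1755, 0.1602]
tool_rot: [-2.719, 1.569, 3.133]
force: [-0.5, 0.9, 0.1]
gripper_width: 0.0161
```

Request:
{"op": "apply_moves", "data": {"increments": [8,0,-0.4,0.4,0,0,0,8,0,-0.38,0.3,0,0,0,8,0.3,0,0,0,0,0,8,0.3,0,0,0,0,0,8,0.3,0,0,0,0,0,8,0.3,0,0,0,0,0,8,0.1,0,0,0,0,0,8,0,0,0,0,0,0,8,0,0,0,0,0,0,8,0,0,0,0,0,0]}}

```text
time_s: 39.45
eef_pos: [0.6048, -0.1973, 0.1298]
tool_rot: [0.121, 1.57, -0.309]
force: [0.0, 0.3, -0.5]
gripper_width: 0.0161
```

Run:
```python
from h import *
plan([.6058,-.1981,.0995])
c=viewer.get_calibration('wrist');im=viewer.grab_frame('wrist')
s,R=st();z=R[:,2]
B=np.array([.6063,-.1983,.085]);print('bearing top far, c',proj(c,B-.02*z),proj(c,B),'pulley far',proj(c,B-[0,0,.011]-.031*z))
cv2.imwrite('pics/e4.png',im)
cv2.imwrite('pics/e4y.png',cv2.resize(im[180:390,200:440],None,fx=3.2,fy=2.8,interpolation=cv2.INTER_CUBIC))
```

```text
t 39.45 tcp [ 604.75   -197.3148  129.7899] w 16.082638208482262 F [ 0.001   0.2652 -0.4982] q [-0.4415  0.4736  0.0336  1.1298  0.0001 -0.0119]
y-axis deg 65.38413186411925 tool x [ 0.0009 -0.0003 -1.    ]
shift units [ 1.2116 -0.0112  0.0501]
turn units [-0.      0.0067 -0.0008]
shift units in target axes [ 1.2116 -0.0111  0.0513]
bearing top far, c [318.7731 244.4397] [318.747  278.4096] pulley far [318.8323 220.4438]
```

View pics/e4y.png

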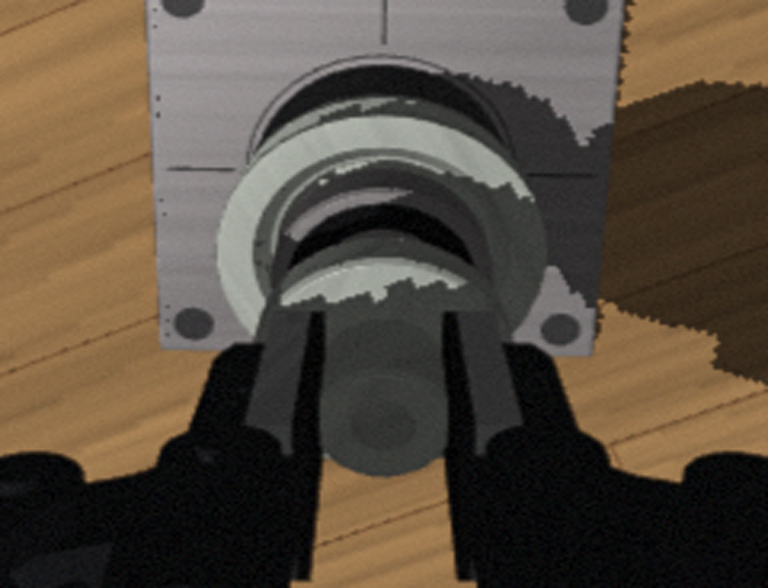

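Request:
{"op": "apply_moves", "data": {"increments": [8,0,-0.015,0.06,0,0,0,8,0.25,0,0,0,0,0,8,0.3,0,0,0,0,0,8,0.25,0,0,0,0,0,8,0.15,0,0,0,0,0,8,0.1,0,0,0,0,0,8,0.05,0,0,0,0,0,8,0,0,0,0,0,0,8,0,0,0,0,0,0,8,0,0,0,0,0,0]}}

```text
time_s: 40.5
eef_pos: [0.6059, -0.1983, 0.1021]
tool_rot: [0.168, 1.57, -0.262]
force: [-0.6, -0.3, -0.8]
gripper_width: 0.0163
```

Run:
```python
from h import *
plan([.6060,-.1982,.0995])
c=viewer.get_calibration('wrist');im=viewer.grab_frame('wrist')
s,R=st();z=R[:,2]
B=np.array([.6063,-.1983,.085]);print('bearing top far, c',proj(c,B-.02*z),proj(c,B),'pulley far',proj(c,B-[0,0,.011]-.031*z), 'near',proj(c,B-[0,0,.011]+.031*z))
p=s['eef_pos']-[0,0,.0145]
for h,r in((0,.019),(.012,.019),(.03,.009)):print(h,[proj(c,p+[0,0,h]+k*r*z) for k in(-1,0,1)])
cv2.imwrite('pics/e5y.png',cv2.resize(im[200:390,200:440],None,fx=3.2,fy=3.1,interpolation=cv2.INTER_CUBIC))
a=cv2.resize(viewer.grab_frame('scene')[140:250,170:300],None,fx=3,fy=3,interpolation=cv2.INTER_CUBIC);b=cv2.resize(viewer.grab_frame('side')[220:330,340:470],None,fx=3,fy=3,interpolation=cv2.INTER_CUBIC)
cv2.imwrite('pics/e5b.png',np.hstack([a,b]))
```

```text
t 40.5 tcp [ 605.8508 -198.3416  102.1155] w 16.31795043207037 F [-0.5901 -0.2887 -0.7738] q [-0.4423  0.4941 -0.0042  1.0719  0.0001 -0.0125]
y-axis deg 65.3760185450967 tool x [ 0.0006 -0.0002 -1.    ]
shift units [0.1046 0.0076 0.003 ]
turn units [-0.      0.0044 -0.0008]
shift units in target axes [0.1046 0.0076 0.0031]
bearing top far, c [319.632  258.1452] [319.5766 296.9582] pulley far [319.662  229.8689] near [319.5049 340.6469]
0 [array([319.0897, 261.078 ]), array([319.0536, 298.4244]), array([319.0197, 333.4613])]
0.012 [array([319.0492, 270.1621]), array([319.0118, 309.906 ]), array([318.977 , 347.0199])]
0.03 [array([318.9545, 310.237 ]), array([318.9364, 330.6321]), array([318.9189, 350.2986])]
```

View pics/e5y.png

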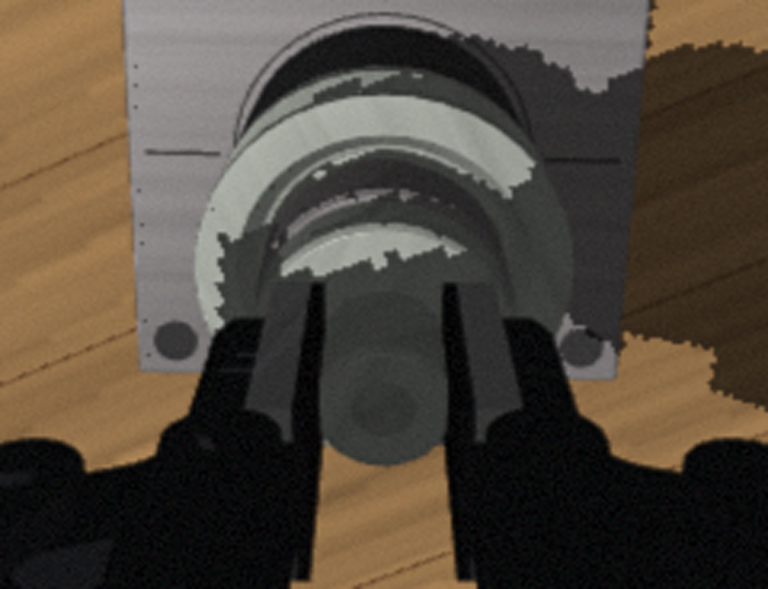

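View pics/e5b.png

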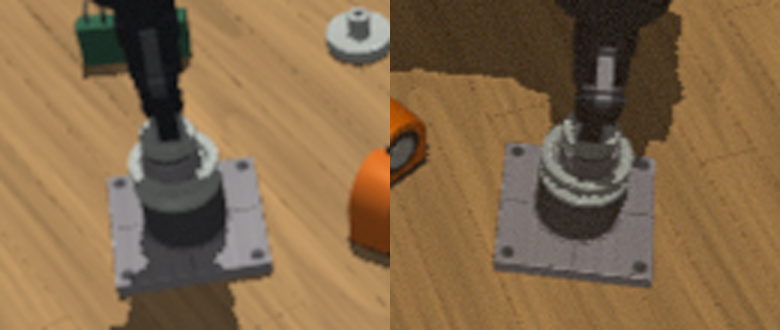

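Request:
{"op": "apply_moves", "data": {"increments": [8,0.04,0,0.01,0,0,0,8,0.03,0,0,0,0,0,8,0.02,0,0,0,0,0,8,0.02,0,0,0,0,0,8,0.01,0,0,0,0,0,8,0,0,0,0,0,0,8,0,0,0,0,0,0,8,0,0,0,0,0,0,8,0,0,0,0,0,0,8,0,0,0,0,0,0]}}

```text
time_s: 41.65
eef_pos: [0.6059, -0.1984, 0.0995]
tool_rot: [0.088, 1.57, -0.342]
force: [-2.6, 1.6, 5.0]
gripper_width: 0.0163
```

Run:
```python
from h import *
plan([.6060,-.1982,.0995])
```

```text
t 41.65 tcp [ 605.9181 -198.4022   99.5093] w 16.275624318243842 F [-2.5682  1.5688  5.0082] q [-0.4423  0.4961 -0.0077  1.0664  0.0001 -0.0125]
y-axis deg 65.37511228667474 tool x [ 0.0006 -0.0002 -1.    ]
shift units [ 0.0004  0.0087 -0.0004]
turn units [-0.      0.0044 -0.0004]
shift units in target axes [ 0.0004  0.0087 -0.0004]
```

Contact at the predicted height (5 N). Release and rise.

Request:
{"op": "apply_moves", "data": {"increments": [18,0,0,0,0,0,0,19,0,0,0,0,0,0,22,0,0,0,0,0,0,26,0,0,0,0,0,0,32,0,0,0,0,0,0,40,0,0,0,0,0,0,40,0,0,0,0,0,0,40,-0.3,0,0,0,0,0,40,-0.7,0,0,0,0,0,40,-1,0,0,0,0,0]}}

```text
time_s: 42.65
eef_pos: [0.6049, -0.198, 0.1484]
tool_rot: [3.101, 1.568, 2.671]
force: [-0.7, 0.4, -0.9]
gripper_width: 0.0398
```

Request:
{"op": "apply_moves", "data": {"increments": [40,-1,0,0,0,0,0,40,-0.7,0,0,0,0,0,40,0,0,-0.5,0,0,0,40,0,0,-0.7,0,0,0,40,0,0,-0.7,0,0,0,40,0,0,-0.3,0,0,0,40,0,0,0,0,0,0,40,0,0,0,0,0,0,40,0,0,0,0,0,0,40,0,0,0,0,0,0]}}

```text
time_s: 43.65
eef_pos: [0.5564, -0.1758, 0.1911]
tool_rot: [0.427, 1.571, -0.002]
force: [0.0, -0.5, -0.1]
gripper_width: 0.0403
```

Run:
```python
from h import *
plan([.6060,-.1982,.0995])
c=viewer.get_calibration('wrist');im=viewer.grab_frame('wrist')
s,R=st();z=R[:,2];y=R[:,1]
for nm,h,r in(('stem',.115,.009),('disc',.097,.019),('bearing',.085,.02),('pulley',.074,.031)):
    B=np.array([.6065,-.1984,h]);print(nm,[proj(c,B+r*d) for d in(-y,y,-z,z)])
cv2.imwrite('pics/f1.png',im)
p=proj(c,[.6065,-.1984,.08]).astype(int);print(p)
x0,y0=p[0]-90,p[1]-90;print(x0,y0)
cv2.imwrite('pics/f1y.png',cv2.resize(im[y0:y0+180,x0:x0+180],None,fx=3.3,fy=3.3,interpolation=cv2.INTER_CUBIC))
i1=viewer.grab_frame('scene');i2=viewer.grab_frame('side');cv2.imwrite('pics/f_scene.png',i1);cv2.imwrite('pics/f_side.png',i2)
a=cv2.resize(i1[140:250,170:300],None,fx=3,fy=3,interpolation=cv2.INTER_CUBIC);b=cv2.resize(i2[220:330,340:470],None,fx=3,fy=3,interpolation=cv2.INTER_CUBIC)
cv2.imwrite('pics/f1b.png',np.hstack([a,b]))
```

```text
t 43.65 tcp [ 556.4006 -175.7972  191.1217] w 40.27015827731114 F [ 0.0192 -0.4595 -0.1329] q [-0.4436  0.3432 -0.0103  1.217   0.0001 -0.0137]
y-axis deg 65.36577376699358 tool x [ 0.0002 -0.     -1.    ]
shift units [3.6653 0.0121 2.1762]
turn units [-0.      0.0014 -0.0006]
shift units in target axes [3.6649 0.0124 2.1769]
stem [array([306.6044, 332.9965]), array([332.5885, 333.0343]), array([319.6139, 321.3606]), array([319.5789, 344.4279])]
disc [array([293.977 , 320.2915]), array([345.2214, 320.3652]), array([319.6335, 296.8354]), array([319.5645, 342.8676])]
bearing [array([293.7635, 312.7223]), array([345.4373, 312.7962]), array([319.6351, 288.9038]), array([319.5654, 335.6384])]
pulley [array([281.0415, 306.3045]), array([358.1637, 306.414 ]), array([319.6542, 270.1713]), array([319.5501, 340.3589])]
[319 309]
229 219
```

View pics/f1y.png

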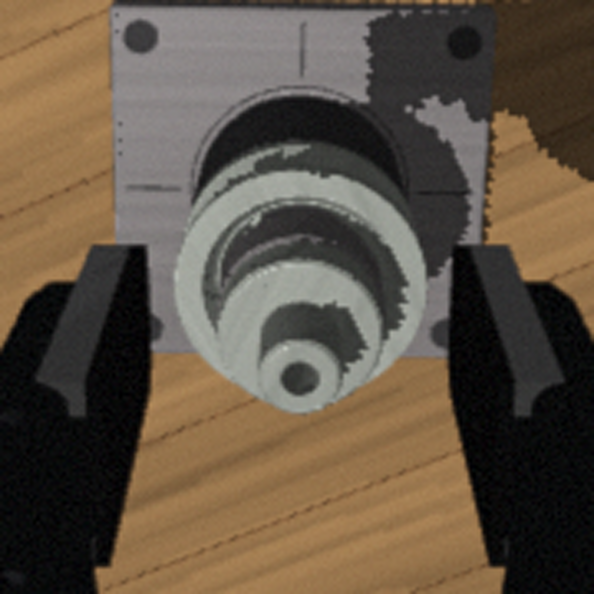

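View pics/f1b.png

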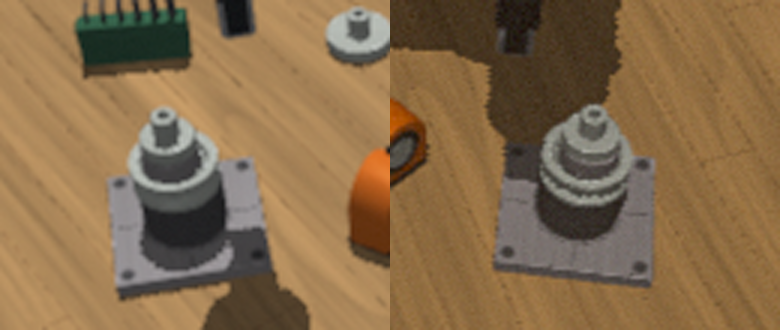

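View pics/f_scene.png

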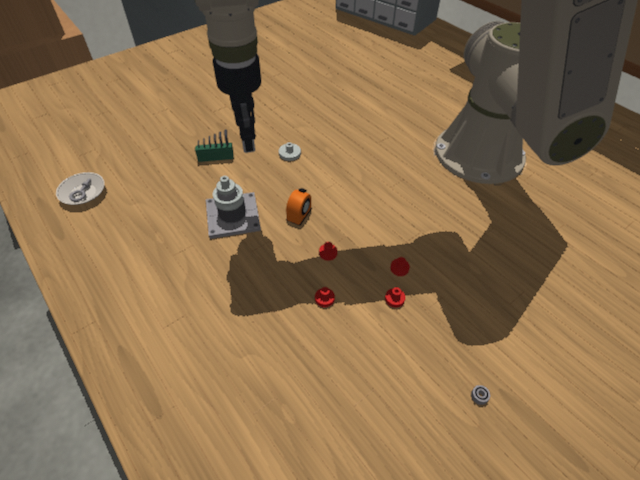

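Run:
```python
from h import *
print(job.finish_job())
```

```text
the job is handed in; nothing more can be done
None
```

The stack is built on the plate in the order asked, and I handed the job in at about 44 s of the 128 s allowed. It runs sleeve, then pulley, then the larger bearing, then the smaller silver disc with its stem up. Each piece was released before I fetched the next.

**Centring:** The last pictures show all four pieces upright and on the plate's axis to within about 1 mm. The final wrist view has the pulley rim, disc edge and stem within about 2 px of where they should be.

**Seating:** The pulley, bearing and disc each met contact at the height I expected, with a force of about 5 N or less. Two outside views placed the bearing top at about 86 mm, against 85 mm nominal.

**Bystanders:** The red look-alikes, smaller bearing, larger disc, tape measure and hex key holder look unmoved in the final scene picture. I did not re-measure them.

**Disagreements between measurements:**
- The wrist camera placed objects 1–2.5 mm off from where the fixed cameras did. I split the difference and corrected again before each placing.
- The gripper opening read about 2–3 mm less than the true diameters.
- After releasing the bearing, its top's far edge read about 1 mm off while its near edge agreed. I put this down to the chamfer.

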